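# Stack foam cases on a slide-out tray and release it home

### The job

The packing tray has been left half out: pull it all the way out until its catch clicks and holds it. Stack every white foam case that is there flat on the tray, two to a layer: the first layer's two cases point along the slide, just inside the two long sides of the yellow-marked area and so about 35 mm apart; the next layer's two lie crosswise on top, centred on the first and as far apart; then along again (a last odd case takes either side of the top layer). Then press the red release lever so that the catch lets go, push the tray fully home with the stack still neat on it, and leave the other things on the bench alone.

Things in the scene. Friction and masses are not known exactly. Their poses are not given: they have to be found in the camera images.
- tray (a joint): sliding steel tray; extension in m: 0 = fully home, 0.150 = end stop fully out. Stays where it is left (friction about 1.5 N). Past about 0.147 a sprung catch drops and then keeps it from going back beyond 0.146; pulling over the catch takes a few N more. Only the red lever lifts the catch. The dock has a clear guard at the back, 145 mm high
- stack (a point): centre of the yellow-marked area (184 mm in x by 130 mm in y) on the tray's flat top (45 mm above the bench, 195 by 188 mm, no walls); z up, +x the way home, -x the way to pull. Case centres belong at y = -40 and +40 mm, x = 0 (layers 1 and 3, case length along x) and at x = -40 and +40 mm, y = 0 (layer 2, length along y)
- tab (a point): middle of the top edge of the upright blue pull tab at the tray's front: 10 mm thick (x), 60 mm wide (y), standing 41 mm above a narrow apron; 145 mm in front (-x) of stack, same axes, moves with the tray. Pinch it from above to pull; push on its front face to send the tray home
- pad (a point): centre of the top face of the lever's red press pad, 40 mm (x) by 36 mm (y), 48 mm above the bench, 144 mm in front (-x) of and 122 mm to the -y side of stack; moves with the tray. A red rib 12 to 14 mm taller than the pad stands with its front face 20 mm to +x: a fingertip pressing the pad can push the tray home against it
- lever (a joint): angle in rad of the release lever, a rocker hinged on the tray 124 mm behind the pad: 0 = up (sprung), 0.14 = pad 17 mm down. The catch is clear above about 0.10 (pad 13 mm down); pressing takes 2.5 to 5 N. Once the tray has gone back 20 mm the lever may be let go
- case_1: white foam case with a grey band and four black-and-brass barrels flush in its top: 180 mm (its x) by 46 mm (its y) by 36 mm high, about 0.18 kg, rigid; origin at the centre of its underside, z up. Starts lying flat on the bench to the right of the tray. May be absent
- case_2: white foam case with a grey band and four black-and-brass barrels flush in its top: 180 mm (its x) by 46 mm (its y) by 36 mm high, about 0.18 kg, rigid; origin at the centre of its underside, z up. Starts lying flat on the bench to the right of the tray. May be absent
- case_3: white foam case with a grey band and four black-and-brass barrels flush in its top: 180 mm (its x) by 46 mm (its y) by 36 mm high, about 0.18 kg, rigid; origin at the centre of its underside, z up. Starts lying flat on the bench to the right of the tray. May be absent
- case_4: white foam case with a grey band and four black-and-brass barrels flush in its top: 180 mm (its x) by 46 mm (its y) by 36 mm high, about 0.18 kg, rigid; origin at the centre of its underside, z up. Starts lying flat on the bench to the right of the tray. May be absent
- case_5: white foam case with a grey band and four black-and-brass barrels flush in its top: 180 mm (its x) by 46 mm (its y) by 36 mm high, about 0.18 kg, rigid; origin at the centre of its underside, z up. Starts lying flat on the bench to the right of the tray. May be absent
- bowl: clear plastic bowl, 90 mm wide, 45 mm high; leave alone
- tape: ring of amber tape lying flat, 96 mm across, 25 mm high; leave alone
- barrel_a: loose black barrel, 42 mm across, 38 mm high; leave alone
- barrel_b: loose black barrel, 42 mm across, 38 mm high; leave alone
- bottle: white bottle with a blue cap, 60 mm across, 130 mm high; leave alone
- driver: screwdriver with a yellow handle, lying; leave alone
- glovebox: cardboard box, 110 by 200 mm, 60 mm high; leave alone
Mind the look-alikes: they are no part of the job. Leave any brown look-alike of the case_3 alone.

How it is judged:
By the outcome, as a careful person would: the job done as asked, in the order asked, and still so for the second after the job is handed in, with the robot touching nothing.
Of case_1, case_2, case_3, case_4, case_5 only 3 to 5 are there at a start; the rules pass over those that are not, and their reading is None.
At some moment in a run one of case_1, case_2, case_3, case_4, case_5 may be knocked a few centimetres aside while the robot is not near it.
It also fails if it takes over 210 s, if anything falls off the work surface, if the arm or the gripper's body presses on something with over 40 N, if the wrist force passes 120 N, or if a joint passes its speed limit or range.

### The arm

A 7-joint arm with a two-finger parallel gripper is mounted at the origin on the work surface. World frame = base frame: x ahead of the robot, y to its left, z up, the work surface at z = 0. Lengths are in mm, angles in rad, forces in N, time in s.
With the tool pointing down it reaches from about 400 to 875 mm from the base axis. Payload 4.4 kg.
Tool frame: the origin (TCP) lies at the very end of the fingers, on their centre line; the grasp point (between the pads) lies 19 mm behind it; z points along the fingers, y is the direction in which the jaws open and shut (so a half turn about z gives the same grasp; the last joint's range is limited). The gripper opens to 85 mm and grips with 20 to 120 N. Pads are 22 mm wide; open, the fingers measure 114 mm over their backs; the gripper's body (76 mm by 85 mm) begins 54 mm behind the grasp point. The pads swing forward as they close: fully open they stand 13 mm farther back than shut.
Start: joints at [1.064, 0.628, 0.038, 1.517, -0.027, 0.996, -0.02], TCP at [277.359, -587.869, 231.313] pointing down, gripper open.
Joint ranges: [-3.06, 3.06], [-0.37, 2.12], [-1.25, 1.32], [0.18, 2.47], [-1.1, 4.24], [0.23, 1.98], [-2.94, 2.94]. Speed limits (rad/s): [2.57, 2.57, 3.14, 3.14, 3.14, 3.14, 3.14].

### API

Orientations are given as [roll, pitch, yaw] about the fixed x, y, z axes, in that order (R = Rz(yaw) Ry(pitch) Rx(roll)).
In Python, from cell import ctrl gives the robot as it stands.
- The arm moves only by the shell command python3 -m crank 'ROWS' [OPENING]. ROWS is JSON, a list that holds one entry, the list of rows, each a list of 6 numbers: the shift along the tool's x, y, z in units of 30 mm (1.0 is 30 mm), then the turn, a rotation vector about the tool's x, y, z in units of 6 degrees (1.0 is 6 degrees). In form: [[[tx, ty, tz, rx, ry, rz], ...]]. A call has 1 to 12 rows; each row shifts and turns the pose as measured when the row begins, along the tool's axes as they then stand; what a row does not reach is not made up. A row lasts 1/12 s, in which the tool goes at most 41.7 mm and 7.16 degrees, less where a joint would pass 70% of its speed; a pose out of reach is approached as far as the arm can. A call is refused whole if a number of a shift passes 1 or a number of a turn 1, either way. A call with a gripper value outside its range is refused whole. OPENING is the gripper command: -1 is fully open, 1 is shut, values between are in proportion, set as the call begins (- or left out, the last holds). The fingers move at their own pace and stop on an object; the grip force is fixed at half the most. Time passes only in rows, so rows that do not move let the fingers close. It gives the time, the measured TCP pose, the force and the opening at its end, in the units of the state.
- ctrl.read_state(): the state, without advancing time (a new reading comes with each control period).
- ctrl.get_image(name): name is "side" or "top" or "wrist"; returns a dict with "color" (480x640x3 uint8, red, green, blue), "depth" (480x640 float32, mm along the optical axis (not along the pixel's ray), 0 where there is no reading), "camera_matrix" (3x3 intrinsics, pixels), "R" (3x3) and "t" (3): a world point X has camera coordinates R X + t. Camera axes: x right, y down, z forward; pixel columns grow to the right and rows downward; lengths in mm; the calibration is good to about 2 mm. A picture is of the moment at which its call begins.
- ctrl.finish_job(): hands the job in, once; it reports no verdict.
Trained networks look in a picture, given as the dict that the camera call returned (one of the last four; its "shot" number tells which), for a name from the list of things; names that differ only in an ending like _2 or _b are one class to them, and where a whole thing is asked for, a point or a joint stands for the part that bears it (a point fixed in the world has none). Each returns a list of dicts, best first, with "conf" (0 to 1); they miss things now and then, are a little off and sometimes report something else, mostly with a low value. They report only what shows in the picture. A call takes as long as a camera call. They do not tell look-alikes from the thing itself.
- ctrl.search_frame(query, picture): "extent" ([centre column, centre row, width, height] in pixels, round what is visible of it).
The state is a dict: "clock": time; "qpos": joint angles; "qd": joint speeds; "tau": joint torques, N m; "eef_pos": TCP position; "tool_rot": TCP orientation; "force": force on the tool from outside, world axes, zero at the start; "torque": the same for the moment, N m; "width": finger opening in mm.
Only numpy, scipy, OpenCV 4.12 (cv2) and the standard library are available. Lean on these libraries where they do the work, as an engineer would, in place of code of your own. Each camera call takes 0.05 s, during which the arm holds its last target. There are 200 camera calls.

## Working session

There is one attempt and no reset: what is moved stays moved. The work goes in short steps, Python scripts to look and compute and a shell command to move; the robot and the scene stay as the last step left them, time stands still between calls to the robot, and variables do not carry over. Pictures are saved under pics/ and viewed, about 12 in all and at most 16, crops included, and the job is handed in when it is done.

```bash
mkdir -p pics; ls; cat > h.py <<'E'
import numpy as np, cv2
from cell import ctrl
def shot(n,fn=None):
    p=ctrl.get_image(n)
    if fn: cv2.imwrite('pics/'+fn,p['color'][:,:,::-1])
    return p
def world(p,u=None,v=None):
    K=np.array(p['camera_matrix']);R=np.array(p['R']);t=np.array(p['t']);d=p['depth']
    U,V=np.meshgrid(np.arange(640),np.arange(480))
    c=np.stack([(U-K[0,2])/K[0,0]*d,(V-K[1,2])/K[1,1]*d,d],-1)
    return (c-t)@R
E
python3 - <<'E'
from h import *
s=ctrl.read_state();print({k:np.round(v,3).tolist() for k,v in s.items()})
p=shot('top','top1.png');q=shot('side','side1.png')
for pp in(p,q):
    R=np.array(pp['R']);print(np.round(R,2).tolist(),-R.T@np.array(pp['t']))
for n in['case_1','tray','tab','pad','glovebox','bottle']:
    print(n,[(np.round(d['extent']).tolist(),round(d['conf'],2)) for d in ctrl.search_frame(n,p)])
E
```

```text
pics
{'clock': 0.0, 'qpos': [1.064, 0.629, 0.038, 1.518, -0.027, 0.996, -0.02], 'qd': [-0.001, -0.001, -0.001, 0.001, -0.0, -0.002, 0.0], 'tau': [-0.0, -56.341, 1.226, -19.345, 0.011, 0.011, -0.0], 'eef_pos': [277.106, -587.273, 230.398], 'tool_rot': [-3.14, 0.0, 0.441], 'force': [1.052, -0.095, -0.291], 'torque': [0.021, 0.027, -0.03], 'width': 85.488}
[[0.02, -1.0, 0.03], [-1.0, -0.02, -0.1], [0.1, -0.02, -1.0]] [ 411.28681293  -51.83860245 1496.43922539]
[[-0.97, -0.23, 0.01], [-0.18, 0.73, -0.66], [0.14, -0.64, -0.75]] [363.675387   600.54258124 890.01779227]
case_1 [([349.0, 245.0, 56.0, 18.0], 0.96), ([410.0, 236.0, 54.0, 20.0], 0.91), ([346.0, 275.0, 51.0, 14.0], 0.79), ([441.0, 323.0, 58.0, 30.0], 0.79), ([345.0, 209.0, 52.0, 16.0], 0.7), ([175.0, 284.0, 15.0, 10.0], 0.7), ([412.0, 272.0, 59.0, 17.0], 0.64)]
tray [([253.0, 225.0, 74.0, 84.0], 0.72)]
tab []
pad [([283.0, 233.0, 11.0, 70.0], 0.66)]
glovebox [([483.0, 265.0, 68.0, 38.0], 0.96), ([176.0, 286.0, 14.0, 13.0], 0.48)]
bottle [([156.0, 207.0, 27.0, 22.0], 0.96), ([408.0, 235.0, 57.0, 14.0], 0.64)]
```

```bash
python3 - <<'E'
import cv2
a=cv2.imread('pics/top1.png')[130:370,130:530]
cv2.imwrite('pics/top1c.png',cv2.resize(a,(800,480),interpolation=cv2.INTER_CUBIC))
E
```

```text
(no output)
```

View pics/top1c.png

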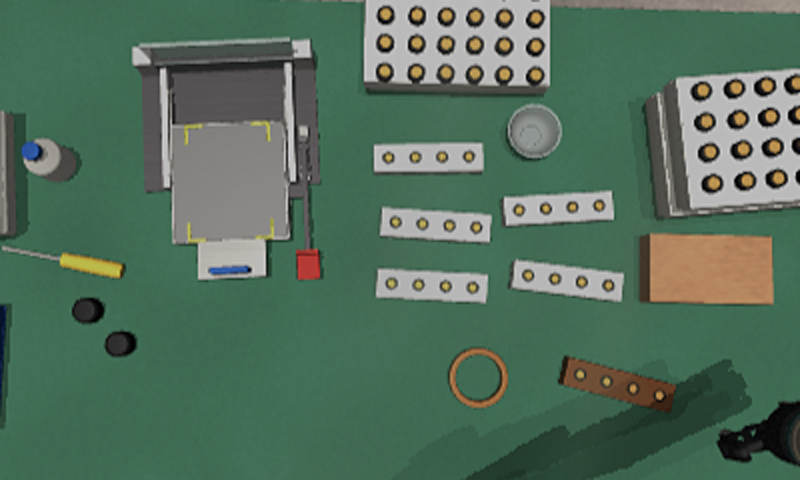

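View pics/side1.png

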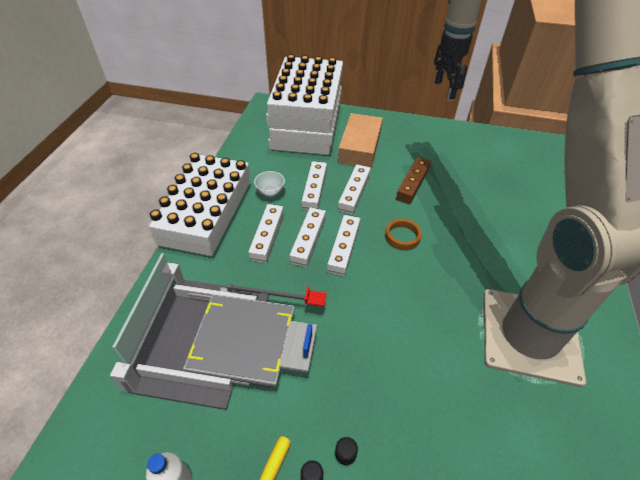

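The top crop shows five white cases (crop px (428,157), (436,224), (432,285), (558,207), (567,280)), a brown look-alike (618,385), the tray, with its blue tab (230,270) and red pad (308,265). Now I'll measure them.

```bash
cat >> h.py <<'E'
def cases(p,W,zlo=15,zhi=200,xr=(300,900),yr=(-560,250)):
    """white cases: barycentre & yaw from world points of the white top face"""
    hsv=cv2.cvtColor(p['color'],cv2.COLOR_RGB2HSV)
    m=((W[...,2]>zlo)&(W[...,2]<zhi)&(W[...,0]>xr[0])&(W[...,0]<xr[1])&(W[...,1]>yr[0])&(W[...,1]<yr[1])&(p['depth']>0))
    return m,hsv
def rect(P):
    (c,s,a)=cv2.minAreaRect(P.astype(np.float32).reshape(-1,1,2))
    if s[0]<s[1]: a+=90;s=s[::-1]
    a=(a+90)%180-90
    return np.round(c,1),np.round(s,1),round(float(a),1)
E
python3 - <<'E'
from h import *
p=shot('top');W=world(p);print(np.array(p['camera_matrix']).tolist())
hsv=cv2.cvtColor(p['color'],cv2.COLOR_RGB2HSV)
H,S,V=hsv[...,0],hsv[...,1],hsv[...,2]
def show(name,m,lo=20):
    n,l,st,_=cv2.connectedComponentsWithStats(m.astype(np.uint8))
    for i in range(1,n):
        if st[i,4]<lo: continue
        P=W[l==i]; print(name,st[i].tolist(),*rect(P[:,:2]),'z',np.round(np.percentile(P[:,2],[10,50,90]),1), 'mean',np.round(P.mean(0),1))
ok=(p['depth']>0)&(W[...,0]<1000)
show('case',ok&(W[...,2]>25)&(W[...,2]<48)&(W[...,1]<-110)&(W[...,1]>-560),150)
show('red',ok&(S>150)&((H<6)|(H>174))&(V>100),20)
show('blue',ok&(S>120)&(H>100)&(H<130)&(W[...,1]<150))
show('yellow',ok&(S>100)&(H>22)&(H<35)&(W[...,1]<170),3)
show('tray',ok&(W[...,2]>38)&(W[...,2]<52)&(W[...,1]>-60)&(W[...,1]<200)&(W[...,0]<720),100)
show('glove',ok&(W[...,2]>50)&(W[...,2]<70)&(W[...,1]<-300),100)
E
```

```text
[[450.99752590219936, 0.0, 325.4581070032397], [0.0, 450.99752590219936, 245.09677503849426], [0.0, 0.0, 1.0]]
case [384, 183, 27, 26, 228] [ 720.6 -319.6] [86.4 85.4] -88.2 z [27.4 38.1 45.8] mean [ 727.7 -324.9   37.6]
case [333, 202, 39, 15, 551] [ 674.3 -173.2] [126.7  46.7] -88.3 z [32.  36.6 40.8] mean [ 674.6 -172.4   36.5]
case [381, 226, 56, 17, 774] [ 594.7 -360.8] [180.3  46.5] -85.6 z [31.9 36.3 40.5] mean [ 594.2 -359.9   36.2]
case [333, 235, 43, 17, 602] [ 561.6 -180.2] [139.   46.3] 87.6 z [31.9 36.4 40.1] mean [ 561.5 -179.9   36.2]
case [385, 260, 57, 21, 789] [ 476.1 -376.9] [182.1  46.2] 83.9 z [31.8 36.3 40. ] mean [ 475.9 -375.2   36.1]
case [332, 265, 42, 17, 600] [ 463.1 -177.2] [135.7  46. ] 88.0 z [31.9 36.1 40. ] mean [ 463. -177.   36.]
case [411, 309, 57, 28, 804] [ 309.5 -459. ] [181.6  45.9] 76.4 z [31.7 36.1 39.9] mean [ 309.7 -457.9   35.8]
red [278, 255, 12, 15, 156] [497.5  46.1] [51.2 35.8] 9.5 z [45.  48.6 58.2] mean [494.9  45.4  49.3]
yellow [256, 190, 9, 11, 30] [716.7 120.9] [42.1 23.4] 45.1 z [40.6 45.7 49.9] mean [716.1 123.6  44.4]
yellow [
[... 1306 characters left out ...]
9.1] -44.1 z [34.3 37.2 38.3] mean [ 465.  -176.9   36.7]
yellow [365, 272, 3, 4, 12] [ 462.7 -220.6] [9.9 7.2] 0.5 z [32.7 35.  41.2] mean [ 462.6 -220.8   36.8]
yellow [418, 315, 4, 2, 4] [ 330.7 -394.2] [8.5 3.1] -87.0 z [36.4 37.1 40.1] mean [ 330.7 -394.5   37.9]
tray [235, 192, 50, 78, 2718] [594.4 122.8] [251.  154.3] 0.1 z [41.1 45.2 49.1] mean [604.8 136.2  45.1]
tray [278, 256, 12, 14, 133] [491.8  45.3] [41.2 35.9] 4.6 z [43.9 47.9 50.7] mean [491.2  45.   47.6]
glove [455, 179, 9, 60, 125] [ 679.3 -517.7] [197.3   5.8] 5.9 z [53.4 61.5 68.4] mean [ 679.6 -517.7   61.1]
glove [454, 247, 63, 36, 2122] [ 498.4 -601.9] [202.9 110.6] 89.8 z [56.  60.2 64. ] mean [ 497.9 -601.2   60.1]
```

```bash
cat >> h.py <<'E'
def comps(m,W,lo=20):
    n,l,st,_=cv2.connectedComponentsWithStats(m.astype(np.uint8))
    return [(st[i],W[l==i]) for i in range(1,n) if st[i,4]>=lo]
E
python3 - <<'E'
from h import *
p=shot('top');W=world(p)
H,S,V=cv2.split(cv2.cvtColor(p['color'],cv2.COLOR_RGB2HSV))
reg=(p['depth']>0)&(W[...,0]>400)&(W[...,0]<800)&(W[...,1]>0)&(W[...,1]<300)
for nm,m in[('yel',reg&(S>90)&(H>20)&(H<36)&(W[...,2]>35)),('blue',reg&(S>90)&(H>98)&(H<130)&(W[...,1]<240)),('tray',reg&(W[...,2]>39)&(W[...,2]<51)),('high',reg&(W[...,2]>54))]:
    for st,P in comps(m,W,4): print(nm,st.tolist(),*rect(P[:,:2]),P.min(0).round(),P.max(0).round())
# wrist? fit tray side edges: per row extents
m=reg&(W[...,2]>39)&(W[...,2]<51)
for x in range(545,730,15):
    s=m&(abs(W[...,0]-x)<8); y=W[...,1][s]; y=y[y>60]; print(x,y.min().round(1),y.max().round(1))
E
```

```text
yel [256, 191, 9, 10, 30] [709.8 128.1] [30.1 27.1] 2.1 [695. 114.  41.] [725. 142.  54.]
yel [222, 192, 9, 10, 30] [708.1 244.7] [39.1 19.4] -35.1 [688. 226.  40.] [720. 252.  50.]
yel [224, 241, 9, 11, 31] [542.6 226.5] [32.4 26.3] 4.1 [526. 213.  37.] [558. 240.  52.]
yel [258, 240, 9, 10, 28] [545.6 109.9] [35.9 19.3] -37.3 [535. 104.  39.] [564. 128.  53.]
blue [235, 263, 20, 4, 62] [483.1 165.2] [57.2 12. ] -89.0 [477. 137.  42.] [489. 194.  93.]
tray [210, 168, 75, 102, 4193] [637.2 168.9] [335.1 236.7] 3.0 [469.  45.  39.] [800. 295.  51.]
tray [211, 221, 2, 3, 4] [620.  281.4] [4.6 4.6] 46.3 [617. 281.  40.] [623. 285.  43.]
tray [278, 256, 12, 14, 114] [492.6  46.4] [42.1 35.9] 1.5 [471.  28.  41.] [514.  64.  51.]
high [278, 255, 11, 3, 23] [513.   47.3] [32.2  6.2] -86.0 [509.  31.  55.] [516.  63.  66.]
high [235, 263, 20, 5, 73] [480.9 165.2] [57.1  9.8] -85.7 [474. 137.  54.] [487. 194.  93.]
545 78.1 265.8
560 78.4 265.6
575 78.6 266.4
590 80.0 266.6
605 60.6 266.9
620 61.1 284.6
635 71.1 284.2
650 62.3 285.9
665 62.3 285.9
680 62.6 287.3
695 60.2 287.2
710 63.5 287.6
725 77.2 288.4
```

```bash
cat > d.py <<'E'
import sys,numpy as np
from scipy.spatial.transform import Rotation as Ro
from cell import ctrl
# usage: d.py x y z yawdeg -> total shift (tool axes, 30mm units) and turn (6deg units)
x,y,z,w=map(float,sys.argv[1:5]); s=ctrl.read_state()
C=Ro.from_euler('xyz',s['tool_rot'])
T=Ro.from_euler('xyz',[np.pi,0,np.radians(w)])
print('t',round(float(s['clock']),1),'pos',np.round(s['eef_pos'],1),'F',np.round(s['force'],1),'w',round(float(s['width']),1),'q',np.round(s['qpos'],2))
print('shift',np.round(C.inv().apply(np.array([x,y,z])-s['eef_pos'])/30,2),'turn',np.round(np.degrees((C.inv()*T).as_rotvec())/6,2))
E
python3 -m crank '[[[1,0.5,0,0,0,-1],[1,0.5,0,0,0,-1],[1,0.5,0,0,0,-1],[1,0.5,0,0,0,-1]]]' -1; python3 d.py 481 165 130 94
```

```text
clock: 0.83
eef_pos: [400.1, -576.2, 231.5]
tool_rot: [-3.138, 0.01, 0.857]
force: [1.1, -0.6, -0.6]
width: 85.4
t 0.8 pos [ 400.1 -576.2  231.5] F [ 1.1 -0.6 -0.6] w 85.4 q [ 0.95  0.71 -0.06  1.35  0.06  1.09  0.16]
shift [ 20.47 -14.13   3.24] turn [-0.07  0.07 -7.49]
```

```bash
python3 -m crank '[[[0.8,-0.6,0,0,0,-1],[0.85,-0.5,0,0,0,-1],[0.9,-0.4,0,0,0,-1],[0.95,-0.3,0,0,0,-1],[1,-0.2,0,0,0,-1],[1,-0.1,0,0,0,-1],[1,0,0,0,0,-1],[1,0,0,0,0,-0.5]]]' ; python3 d.py 481 165 130 94
```

```text
clock: 1.5
eef_pos: [422.8, -328.8, 227.5]
tool_rot: [-3.14, 0.008, 1.69]
force: [-0.2, -0.1, -0.1]
width: 85.6
t 1.5 pos [ 422.8 -328.8  227.5] F [-0.2 -0.1 -0.1] w 85.6 q [ 0.82  0.48 -0.31  1.84  0.2   0.85  0.53]
shift [16.14  3.9   3.11] turn [-0.01  0.08  0.48]
```

```bash
python3 -m crank '[[[1,0.3,0,0,0,0.4],[1,0.3,0,0,0,0],[1,0.3,0,0,0,0],[1,0.3,0,0,0,0],[1,0.3,0,0,0,0],[1,0.3,0,0,0,0],[1,0.3,0,0,0,0],[1,0.3,0,0,0,0],[1,0.3,0,0,0,0],[1,0.3,0,0,0,0],[1,0.2,0,0,0,0],[1,0.2,0,0,0,0]]]' ; python3 -m crank '[[[1,0.1,0.2,0,0,0],[1,0.1,0.2,0,0,0],[0.7,0,0.2,0,0,0],[0.4,0,0.2,0,0,0],[0,0,0,0,0,0],[0,0,0,0,0,0]]]'; python3 d.py 481 165 130 94
python3 - <<'E'
from h import *
p=shot('wrist','w1.png')
E
```

```text
clock: 2.5
eef_pos: [496.6, 54.0, 227.0]
tool_rot: [3.137, 0.012, 1.642]
force: [1.2, -0.1, -0.4]
width: 85.4
clock: 3.0
eef_pos: [497.3, 161.5, 202.8]
tool_rot: [3.13, 0.007, 1.654]
force: [0.8, -1.2, 0.6]
width: 85.2
t 3.0 pos [497.3 161.5 202.8] F [ 0.8 -1.2  0.6] w 85.2 q [-0.14  0.5  -0.33  1.9   0.24  0.77 -0.53]
shift [ 0.18 -0.56  2.42] turn [0.11 0.06 0.13]
```

View pics/w1.png

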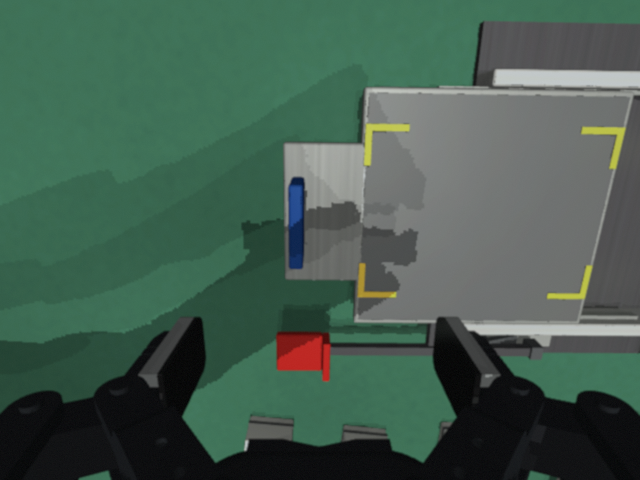

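Wrist view: blue tab at (297,222), red pad (300,351), all four yellow corners visible. Measure from here.

```bash
cat > tray.py <<'E'
from h import *
import sys
p=shot('wrist');W=world(p)
H,S,V=cv2.split(cv2.cvtColor(p['color'],cv2.COLOR_RGB2HSV))
ok=(p['depth']>0)&(W[...,1]>0)&(W[...,2]>30)
for nm,m,lo in[('yel',ok&(S>90)&(H>20)&(H<36)&(V>60),60),('blue',ok&(S>120)&(H>100)&(H<130),200),('red',ok&(S>150)&((H<6)|(H>174)),200)]:
    Q=[]
    for st,P in comps(m,W,lo):
        if nm!='yel':
            z=np.percentile(P[:,2],90)
            P=P[P[:,2]>z-6] if nm=='blue' else P
        Q.append(P[:,:2]); c,s,a=rect(P[:,:2]); print(nm,st[4],c,s,a,'z',np.percentile(P[:,2],[10,50,95]).round(1))
    if nm=='yel': print('all yellow',rect(np.concatenate(Q)))
E
python3 tray.py
```

```text
yel 563 [543.4 227. ] [32.1 30.5] 2.7 z [44.5 45.4 46.7]
yel 570 [707.8 245.7] [42.9 24.6] -38.7 z [44.6 45.5 46.9]
yel 465 [551.2 118.8] [32.6 31.1] 3.8 z [44.4 45.3 46.5]
yel 404 [710.5 130.6] [34.4 30.5] 4.1 z [44.6 45.5 46.6]
all yellow (array([627.4, 178.5]), array([193.4, 139.3]), 4.1)
blue 1281 [482.2 169.3] [59.4  9.1] -86.4 z [84.2 85.3 86.4]
red 2044 [495.3  48.1] [46.9 36.9] 3.7 z [46.4 47.6 61.6]
```

```bash
python3 d.py 482 168.5 58 94; python3 -m crank '[[[0.2,-0.5,0.7,0.1,0,0.1],[0,0,0.8,0,0,0],[0,0,0.8,0,0,0],[0,0,0.8,0,0,0],[0,0,0.7,0,0,0],[0,0,0.6,0,0,0],[0,0,0.3,0,0,0],[0,0,0,0,0,0]]]' ; python3 d.py 482 168.5 58 94
```

```text
t 3.1 pos [497.6 160.4 203.1] F [-0.3  0.2  0.4] w 85.7 q [-0.14  0.5  -0.33  1.9   0.24  0.77 -0.53]
shift [ 0.34 -0.55  4.83] turn [0.11 0.06 0.11]
clock: 3.77
eef_pos: [491.2, 150.6, 62.0]
tool_rot: [3.127, 0.011, 1.619]
force: [0.3, 0.4, 0.1]
width: 85.5
t 3.8 pos [491.2 150.6  62. ] F [0.3 0.4 0.1] w 85.5 q [-0.23  0.71 -0.2   2.04  0.36  0.42 -0.66]
shift [ 0.61 -0.28  0.12] turn [ 0.14  0.11 -0.2 ]
```

```bash
python3 -m crank '[[[0.6,-0.28,0.1,0.1,0.1,-0.2],[0,0,0,0,0,0]]]'; python3 d.py 482 168.5 58 94; python3 -m crank '[[[0,0,0,0,0,0],[0,0,0,0,0,0],[0,0,0,0,0,0],[0,0,0,0,0,0],[0,0,0,0,0,0],[0,0,0,0,0,0],[0,0,0,0,0,0],[0,0,0,0,0,0]]]' 1
```

```text
clock: 3.93
eef_pos: [482.7, 167.1, 59.5]
tool_rot: [3.137, 0.001, 1.638]
force: [-0.2, 1.4, 0.1]
width: 85.5
t 3.9 pos [482.7 167.1  59.5] F [-0.2  1.4  0.1] w 85.5 q [-0.24  0.71 -0.22  2.04  0.36  0.42 -0.67]
shift [ 0.05 -0.02  0.05] turn [ 0.04  0.01 -0.03]
clock: 4.6
eef_pos: [484.8, 167.9, 63.7]
tool_rot: [3.131, -0.001, 1.638]
force: [0.3, 0.0, -1.7]
width: 8.7
```

```bash
python3 -m crank '[[[0,-0.2,0,0,0,0],[0,-0.3,0,0,0,0],[0,-0.3,0,0,0,0],[0,-0.3,0,0,0,0],[0,-0.3,0,0,0,0],[0,-0.3,0,0,0,0],[0,-0.3,0,0,0,0],[0,0,0,0,0,0]]]'; python3 d.py 412 163 60 94
```

```text
clock: 5.27
eef_pos: [427.6, 164.0, 63.7]
tool_rot: [3.116, -0.004, 1.636]
force: [-0.9, 2.2, -0.2]
width: 8.9
t 5.3 pos [427.6 164.   63.7] F [-0.9  2.2 -0.2] w 8.9 q [-0.32  0.66 -0.16  2.2   0.38  0.29 -0.75]
shift [ 0.   -0.52  0.11] turn [ 0.24 -0.04 -0.04]
```

```bash
python3 -m crank '[[[0,-0.2,0,0,0,0],[0,-0.2,0,0,0,0],[0,-0.2,0,0,0,0],[0,-0.1,0,0,0,0],[0,0,0,0,0,0]]]'; python3 d.py 402 163 62 94
```

```text
clock: 5.68
eef_pos: [423.7, 163.8, 63.7]
tool_rot: [3.087, -0.011, 1.63]
force: [-1.6, 2.2, 5.4]
width: 8.6
t 5.7 pos [423.7 163.8  63.7] F [-1.6  2.2  5.4] w 8.6 q [-0.32  0.65 -0.17  2.23  0.5   0.24 -0.88]
shift [ 0.02 -0.72  0.02] turn [ 0.52 -0.1  -0.1 ]
```

The arm is at joint 6's lower limit (0.24 vs. 0.23), so it can't pull in further with the tool vertical. I'll let go, tilt the tool with the tips toward the base, and hook the tab from behind with closed fingers.

```bash
python3 -m crank '[[[0,0,0,0,0,0],[0,0,0,0,0,0],[0,0,0,0,0,0],[0,0,-0.5,0,0,0],[0,0.2,-0.8,0.2,0,0],[0,0.3,-0.8,0.3,0,0],[0,0.3,-0.2,1,0,0],[0,0.3,0,1,0,0]]]' -1; python3 -m crank '[[[0,0,0,0.5,0,0],[0,0,0,0,0,0],[0,0,0,0,0,0],[0,0,0,0,0,0],[0,0,0,0,0,0]]]' 1; python3 tray.py;  python3 d.py 447 167 57 94
```

```text
clock: 6.35
eef_pos: [439.5, 164.0, 136.0]
tool_rot: [-2.909, -0.007, 1.642]
force: [1.4, 0.4, -0.8]
width: 85.5
clock: 6.77
eef_pos: [442.3, 163.6, 135.3]
tool_rot: [-2.855, -0.01, 1.636]
force: [0.3, 1.0, -0.0]
width: 25.5
yel 1049 [484.3 223. ] [32.2 29.9] 4.3 z [44.6 45.5 46.7]
yel 614 [483.5 138.5] [81.5 25.5] -79.8 z [44.6 45.5 46.9]
all yellow (array([487. , 168.3]), array([140. ,  31.8]), -87.0)
blue 3509 [423.2 164.9] [60.   9.9] -85.5 z [83.3 85.3 86.4]
red 2745 [440.7 101.2] [155.7  48.8] 85.1 z [46.3 47.6 61.6]
t 6.8 pos [442.  163.7 135.4] F [ 0.2  0.4 -0.2] w 17.9 q [-0.03  0.7  -0.49  1.85  0.24  0.94 -0.57]
shift [0.07 0.91 2.46] turn [-2.74 -0.1  -0.03]
```

```bash
python3 -m crank '[[[0,0.9,0,0,0,0],[0,0,0.6,0,0,0],[0,0,0.7,0,0,0],[0,0,0.7,0,0,0],[0,0,0.5,0,0,0],[0,0,0,0,0,0]]]';  python3 d.py 447 167 57 94
```

```text
clock: 7.32
eef_pos: [442.7, 166.0, 55.8]
tool_rot: [-2.86, -0.008, 1.645]
force: [-0.8, -1.1, -0.1]
width: 0.4
t 7.3 pos [442.7 166.   55.8] F [-0.8 -1.1 -0.1] w 0.4 q [-0.08  0.82 -0.44  1.89  0.3   0.78 -0.6 ]
shift [ 0.02  0.13 -0.08] turn [-2.69 -0.07  0.05]
```

```bash
python3 -m crank '[[[0,-0.2,0.06,0,0,0],[0,-0.2,0.06,0,0,0],[0,-0.2,0.06,0,0,0],[0,-0.15,0.05,0,0,0]]]';  python3 d.py 425 167 57 94; python3 -m crank '[[[0,-0.2,0.06,0,0,0],[0,-0.2,0.06,0,0,0]]]';python3 -m crank '[[[0,-0.2,0.06,0,0,0],[0,-0.2,0.06,0,0,0]]]';  python3 d.py 425 167 57 94;
```

```text
clock: 7.65
eef_pos: [438.0, 166.4, 57.2]
tool_rot: [-2.902, -0.014, 1.644]
force: [5.2, -0.1, -5.3]
width: -0.2
t 7.7 pos [438.  166.4  57.2] F [ 5.2 -0.1 -5.3] w -0.2 q [-0.08  0.79 -0.43  1.94  0.32  0.71 -0.63]
shift [ 0.05 -0.42  0.11] turn [-2.28 -0.13  0.05]
clock: 7.82
eef_pos: [438.2, 166.7, 58.2]
tool_rot: [-2.93, -0.019, 1.641]
force: [11.3, -1.1, -8.7]
width: 0.1
clock: 7.98
eef_pos: [438.5, 167.2, 59.1]
tool_rot: [-2.958, -0.024, 1.639]
force: [11.4, -1.4, -9.3]
width: -0.1
t 8.0 pos [438.5 167.2  59.1] F [11.4 -1.4 -9.3] w -0.1 q [-0.09  0.76 -0.42  1.99  0.34  0.63 -0.65]
shift [ 0.02 -0.43  0.15] turn [-1.76 -0.23  0.  ]
```

```bash
python3 -m crank '[[[0,-0.5,0.1,0.6,0,0],[0,-0.5,0.1,0.6,0,0],[0,-0.5,0.1,0.6,0,0]]]';  python3 d.py 425 167 57 94;  python3 tray.py
```

```text
clock: 8.23
eef_pos: [436.7, 168.8, 61.3]
tool_rot: [-2.858, -0.041, 1.631]
force: [23.9, -0.5, -17.7]
width: -0.1
t 8.2 pos [436.7 168.8  61.3] F [ 23.9  -0.5 -17.7] w -0.1 q [-0.05  0.81 -0.47  1.9   0.28  0.77 -0.59]
shift [-0.04 -0.34  0.25] turn [-2.71 -0.4  -0.03]
yel 2218 [484.3 222.7] [32.1 30.3] 3.9 z [44.6 45.5 46.7]
all yellow (array([484.3, 222.7]), array([32.1, 30.3]), 3.9)
blue 4638 [426.7 176.8] [37.  18.7] -85.9 z [82.8 85.3 86.5]
```

```bash
python3 -m crank '[[[0,0.4,0,0,0,0],[0,0.2,-0.5,0,0,0],[0,0,-0.8,0,0,0],[0,0,-1,0,0,0],[0,0,-1,-0.7,-0.2,0],[-0.5,0,-0.5,-1,-0.2,0.1],[-1,0,0,-1,0,0.3],[-1,0,0,0,0,0.3],[-1,0,0,0,0,0.3],[-1,0,0,0,0,0],[-1,0,0,0,0,0],[-1,0,0,0,0,0]]]' -1;  python3 d.py 465 -155 160 88
```

```text
clock: 9.28
eef_pos: [490.7, -21.4, 185.0]
tool_rot: [3.099, -0.006, 1.545]
force: [1.4, -0.5, 0.2]
width: 85.5
t 9.3 pos [490.7 -21.4 185. ] F [ 1.4 -0.5  0.2] w 85.5 q [ 0.31  0.48 -0.45  2.03  0.34  0.65 -0.38]
shift [-4.48 -0.77  0.77] turn [ 0.4  -0.06  0.08]
```

```bash
python3 -m crank '[[[-1,-0.2,0,0.4,0,0],[-1,-0.2,0,0,0,0],[-1,-0.2,0,0,0,0],[-1,-0.1,0,0,0,0],[-1,-0.1,0,0,0,0],[-1,0,-0.3,0,0,0],[-0.5,0,-0.3,0,0,0],[0,0,0,0,0,0]]]' -1;  python3 d.py 465 -155 160 88
cat > case.py <<'E'
from h import *
import sys
# cases seen: top-face points between zlo and zhi (world), wrist (or argv1) camera
cam=sys.argv[1]; zlo=float(sys.argv[2]); zhi=float(sys.argv[3])
p=shot(cam,sys.argv[4] if len(sys.argv)>4 else None);W=world(p)
H,S,V=cv2.split(cv2.cvtColor(p['color'],cv2.COLOR_RGB2HSV))
m=(p['depth']>0)&(W[...,2]>zlo)&(W[...,2]<zhi)&(W[...,0]>250)&(W[...,0]<900)
U,Vv=np.meshgrid(np.arange(640),np.arange(480))
for st,P in comps(m,W,250):
    b=(st[0]==0)|(st[1]==0)|(st[0]+st[2]==640)|(st[1]+st[3]==480)
    c,s,a=rect(P[:,:2]); print(st.tolist(),c,s,a,'z',np.percentile(P[:,2],50).round(1),'border' if b else '')
E
python3 case.py wrist 30 42 w2.png
```

```text
clock: 9.95
eef_pos: [454.2, -228.9, 211.7]
tool_rot: [3.135, 0.004, 1.54]
force: [-0.1, -0.3, 0.8]
width: 85.6
t 9.9 pos [ 454.2 -228.9  211.7] F [-0.1 -0.3  0.8] w 85.6 q [ 0.74  0.48 -0.48  1.93  0.31  0.79  0.07]
shift [2.48 0.27 1.72] turn [0.06 0.03 0.04]
[298, 0, 64, 236, 13956] [ 464.8 -155.2] [174.3  46.1] 88.2 z 35.6 border
[415, 0, 87, 238, 14307] [ 563.4 -159.1] [176.7  46.5] 87.5 z 35.7 border
[556, 0, 84, 220, 13441] [ 675.6 -152.7] [163.2  49. ] -87.4 z 35.7 border
[447, 258, 54, 97, 3764] [ 592.2 -316.2] [94.7 46.5] -85.1 z 35.5 
[569, 263, 62, 68, 490] [ 694.9 -299.5] [74.6 25.7] 54.8 z 36.4 
[316, 278, 67, 167, 7931] [ 477.7 -373.9] [179.8  46.2] 84.0 z 35.4 
[580, 327, 60, 24, 634] [ 719.3 -348.7] [60.2 17.5] -0.9 z 35.8 border
[182, 370, 36, 79, 1489] [ 330.9 -416.6] [91.7 26.9] 76.4 z 35.2
```

View pics/w2.png

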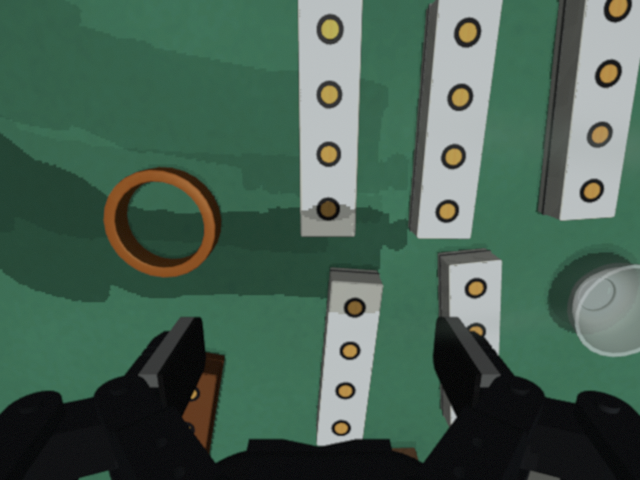

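```bash
python3 -m crank '[[[0.9,0.2,0.3,0,0,0],[0.9,0.1,0.6,0,0,0],[0.5,0,0.9,0,0,0],[0.2,0,0.9,0,0,0],[0,0,0.9,0,0,0],[0,0,0.7,0,0,0],[0,0,0,0,0,0]]]' -1;  python3 d.py 465 -153.5 12 88
```

```text
clock: 10.58
eef_pos: [468.0, -136.7, 82.7]
tool_rot: [3.125, -0.001, 1.553]
force: [-1.0, 0.9, 0.6]
width: 85.6
t 10.6 pos [ 468.  -136.7   82.7] F [-1.   0.9  0.6] w 85.6 q [ 0.45  0.66 -0.33  2.1   0.47  0.44 -0.26]
shift [-0.56 -0.13  2.36] turn [ 0.16 -0.01  0.17]
```

```bash
python3 -m crank '[[[-0.56,-0.13,0.5,0.15,0,0.15],[0,0,0.5,0,0,0],[0,0,0.4,0,0,0],[0,0,0,0,0,0]]]' -1;  python3 d.py 465 -153.5 12 88
```

```text
clock: 10.92
eef_pos: [464.8, -145.9, 42.8]
tool_rot: [3.139, -0.004, 1.547]
force: [-0.2, 0.1, 0.7]
width: 85.2
t 10.9 pos [ 464.8 -145.9   42.8] F [-0.2  0.1  0.7] w 85.2 q [ 0.43  0.73 -0.27  2.1   0.52  0.37 -0.28]
shift [-0.26  0.01  1.03] turn [ 0.02 -0.04  0.11]
```

```bash
python3 -m crank '[[[-0.26,0,0.4,0,0,0.1],[0,0,0.4,0,0,0],[0,0,0.2,0,0,0],[0,0,0,0,0,0]]]' -1;  python3 d.py 465 -153.5 12 88; python3 -m crank '[[[0,0,0,0,0,0],[0,0,0,0,0,0],[0,0,0,0,0,0],[0,0,0,0,0,0],[0,0,0,0,0,0],[0,0,0,0,0,0]]]' 1;  python3 d.py 465 -153.5 12 88
```

```text
clock: 11.25
eef_pos: [467.2, -152.3, 15.1]
tool_rot: [3.133, -0.004, 1.539]
force: [0.4, -0.8, 1.2]
width: 85.5
t 11.2 pos [ 467.2 -152.3   15.1] F [ 0.4 -0.8  1.2] w 85.5 q [ 0.41  0.78 -0.23  2.11  0.55  0.3  -0.31]
shift [-0.04 -0.07  0.1 ] turn [ 0.08 -0.04  0.03]
clock: 11.75
eef_pos: [468.1, -152.6, 17.8]
tool_rot: [3.13, -0.003, 1.538]
force: [0.4, -0.1, -1.6]
width: 44.8
t 11.8 pos [ 468.1 -152.6   17.8] F [ 0.4 -0.1 -1.6] w 44.8 q [ 0.42  0.78 -0.23  2.11  0.55  0.3  -0.31]
shift [-0.03 -0.1   0.19] turn [ 0.11 -0.03  0.02]
```

```bash
python3 -m crank '[[[0,0,0,0,0,0],[0,0,0,0,0,0],[0,-0.1,0.3,0.1,0,0],[0,0,0.1,0,0,0],[0,0,0,0,0,0]]]' -1;  python3 d.py 465 -153.5 6 88; python3 -m crank '[[[0,0,0,0,0,0],[0,0,0,0,0,0],[0,0,0,0,0,0],[0,0,0,0,0,0],[0,0,0,0,0,0],[0,0,0,0,0,0]]]' 1;  python3 d.py 465 -153.5 6 88
```

```text
clock: 12.17
eef_pos: [465.8, -152.8, 5.2]
tool_rot: [3.14, -0.003, 1.538]
force: [0.7, -0.5, -0.6]
width: 85.2
t 12.2 pos [ 465.8 -152.8    5.2] F [ 0.7 -0.5 -0.6] w 85.2 q [ 0.41  0.8  -0.21  2.11  0.56  0.28 -0.32]
shift [-0.02 -0.03 -0.03] turn [ 0.02 -0.03  0.02]
clock: 12.67
eef_pos: [465.9, -152.4, 4.8]
tool_rot: [3.14, -0.003, 1.538]
force: [0.2, 0.2, -2.2]
width: 45.5
t 12.7 pos [ 465.9 -152.4    4.8] F [ 0.2  0.2 -2.2] w 45.5 q [ 0.41  0.81 -0.21  2.1   0.56  0.28 -0.32]
shift [-0.04 -0.03 -0.04] turn [ 0.01 -0.03  0.02]
```

```bash
python3 -m crank '[[[0,0,-0.3,0,0,0],[0,0,-0.6,0,0,0],[0,0,-0.9,0,0,0],[0,0,-1,0,0,0],[0,0,-1,0,0,0],[0,0,-0.8,0,0,0],[0.3,0,-0.4,0,0,0],[0.6,0.1,0,0,0,0],[0.9,0.2,0,0,0,-0.4],[0.9,0.2,0,0,0,-0.8]]]';  python3 d.py 565.4 214.6 75 184
```

```text
clock: 13.5
eef_pos: [477.1, -77.3, 165.6]
tool_rot: [-3.135, 0.002, 1.654]
force: [0.3, 0.3, -2.3]
width: 45.3
t 13.5 pos [477.1 -77.3 165.6] F [ 0.3  0.3 -2.3] w 45.3 q [ 0.44  0.53 -0.49  2.03  0.39  0.68 -0.22]
shift [9.46 3.76 2.98] turn [ -0.06  -0.04 -14.87]
```

```bash
python3 -m crank '[[[0.9,0.3,0,0,0,-1],[0.9,0.3,0,0,0,-1],[0.8,0.4,0,0,0,-1],[0.8,0.5,0,0,0,-1],[0.7,0.6,0,0,0,-1],[0.6,0.7,0,0,0,-1],[0.5,0.8,0,0,0,-1],[0.3,0.8,0,0,0,-1],[0.2,0.8,0,0,0,-1],[0,0.6,0,0,0,-1]]]';  python3 d.py 565.4 214.6 75 184
```

```text
clock: 14.33
eef_pos: [537.2, 187.5, 170.1]
tool_rot: [-3.13, -0.003, 2.755]
force: [0.5, 0.6, -1.8]
width: 44.8
t 14.3 pos [537.2 187.5 170.1] F [ 0.5  0.6 -1.8] w 44.8 q [ 0.08  0.7  -0.77  1.79  0.61  0.92  0.23]
shift [-0.54  1.23  3.15] turn [-0.1  -0.06 -4.36]
```

```bash
python3 -m crank '[[[-0.3,0.4,0,0,0,-1],[-0.2,0.4,0,0,0,-1],[-0.2,0.1,0,0,0,-1],[0,0,0.3,0,0,-0.9],[0,0,0.5,0,0,0],[0,0,0.5,0,0,0],[0,0,0,0,0,0],[0,0,0,0,0,0]]]';  python3 d.py 565.4 214.6 55 184
```

```text
clock: 15.0
eef_pos: [564.1, 210.7, 130.7]
tool_rot: [-3.132, -0.01, -3.096]
force: [-0.1, -0.0, -2.1]
width: 44.9
t 15.0 pos [564.1 210.7 130.7] F [-0.1 -0.  -2.1] w 44.9 q [ 0.08  0.83 -0.83  1.72  0.74  0.95  0.56]
shift [-0.07  0.15  2.52] turn [-0.09 -0.09 -0.23]
```

```bash
python3 -m crank '[[[0,0.1,0.6,-0.1,-0.1,-0.2],[0,0,0.6,0,0,0],[0,0,0.6,0,0,0],[0,0,0.4,0,0,0],[0,0,0,0,0,0],[0,0,0,0,0,0]]]';  python3 d.py 565.4 214.6 51 184
```

```text
clock: 15.5
eef_pos: [564.9, 212.0, 65.9]
tool_rot: [-3.141, 0.005, -3.084]
force: [0.4, -0.0, -1.8]
width: 45.1
t 15.5 pos [564.9 212.   65.9] F [ 0.4 -0.  -1.8] w 45.1 q [ 0.04  0.9  -0.77  1.77  0.84  0.83  0.49]
shift [-0.02  0.09  0.5 ] turn [-0.01  0.05 -0.11]
```

```bash
python3 -m crank '[[[0,0.1,0.25,0,0,-0.1],[0,0.02,0.2,0,0,0],[0,0,0.05,0,0,0],[0,0,0,0,0,0]]]';  python3 d.py 565.4 214.6 51 184; python3 -m crank '[[[0,0,0,0,0,0],[0,0,0,0,0,0],[0,0,0,0,0,0],[0,0,0,0,0,0]]]' -0.5; python3 d.py 565.4 214.6 51 184
```

```text
clock: 15.83
eef_pos: [566.5, 216.9, 52.6]
tool_rot: [3.141, 0.009, -3.074]
force: [0.1, 0.5, -2.6]
width: 45.0
t 15.8 pos [566.5 216.9  52.6] F [ 0.1  0.5 -2.6] w 45.0 q [ 0.03  0.92 -0.75  1.77  0.86  0.8   0.48]
shift [ 0.04 -0.07  0.05] turn [ 0.    0.09 -0.02]
clock: 16.17
eef_pos: [567.8, 218.1, 54.5]
tool_rot: [3.14, 0.012, -3.074]
force: [0.0, 0.0, -0.3]
width: 63.8
t 16.2 pos [567.8 218.1  54.5] F [ 0.   0.  -0.3] w 63.8 q [ 0.03  0.92 -0.75  1.77  0.86  0.8   0.48]
shift [ 0.09 -0.11  0.11] turn [ 0.02  0.12 -0.02]
```

```bash
python3 -m crank '[[[0,0,-0.4,0,0,0],[0,0,-0.8,0,0,0],[0,0,-1,0,0,0],[0,0,-1,0,0,0],[0,0,-1,0,0,0],[-0.5,-0.5,-0.7,0,0,0],[-1,-1,0,0,0,0],[-1,-1,0,0,0,0],[0,0,0,0,0,0]]]'; python3 d.py 563.5 -158.5 60 87.5; python3 case.py wrist 74 88 w3.png; python3 tray.py
```

```text
clock: 16.92
eef_pos: [647.1, 150.7, 220.0]
tool_rot: [3.137, 0.019, -3.062]
force: [1.3, -2.4, -1.2]
width: 64.3
t 16.9 pos [647.1 150.7 220. ] F [ 1.3 -2.4 -1.2] w 64.3 q [ 0.21  0.8  -0.91  1.49  0.67  1.16  0.84]
shift [  3.7  -10.08   5.21] turn [ 0.19  0.09 16.17]
[381, 0, 90, 249, 16873] [575.6 218.3] [164.2  46.7] 4.1 z 80.6 border
[0, 361, 88, 88, 2601] [809.  -90.2] [110.3  55.6] -46.3 z 86.6 border
[220, 416, 198, 15, 2265] [824.3 167. ] [176.7   3.8] -86.1 z 81.1 
yel 220 [500.2 103.3] [17.8  5.3] 2.6 z [44.4 45.4 46.6]
yel 396 [501.8 213.5] [13.3 12.7] -41.7 z [79.9 81.  82.3]
yel 340 [546.  216.4] [13.2 12.6] -83.9 z [80.1 81.1 82.2]
yel 293 [589.8 219.5] [13.4 12.6] -85.8 z [80.4 81.2 82.2]
yel 463 [651.1 126.3] [33.2 31. ] 3.8 z [44.5 45.4 46.7]
all yellow (array([576.1, 165.5]), array([177.6, 119.3]), 3.9)
```

View pics/w3.png

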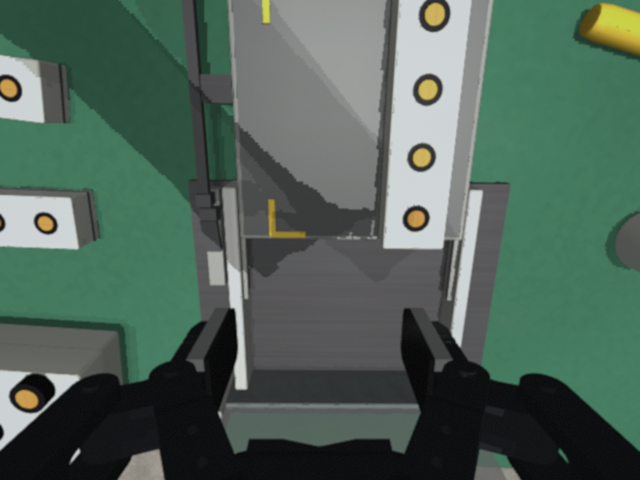

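The first case lies flat at tray-local (2, 43), yaw 4.1°. Next is the middle case.

```bash
python3 -m crank '[[[0.2,-0.6,0,0,0,1],[0.1,-0.7,0,0,0,1],[0,-0.7,0,0,0,1],[0,-0.7,0,0,0,1],[-0.1,-0.7,0,0,0,1],[-0.2,-0.6,0,0,0,1],[-0.3,-0.6,0,0,0,1],[-0.4,-0.5,0,0,0,1],[-0.5,-0.5,0.3,0,0,1],[-0.5,-0.4,0.3,0,0,1],[-0.5,-0.3,0.3,0,0,1]]]' -1; python3 d.py 563.5 -158.5 60 87.5
```

```text
clock: 17.93
eef_pos: [606.6, -43.4, 194.8]
tool_rot: [3.121, -0.02, 2.057]
force: [-0.4, 0.7, -0.3]
width: 85.4
t 17.9 pos [606.6 -43.4 194.8] F [-0.4  0.7 -0.3] w 85.4 q [ 0.43  0.68 -0.64  1.67  0.45  0.93  0.11]
shift [-2.81 -3.15  4.37] turn [ 0.14 -0.24  5.06]
```

```bash
python3 -m crank '[[[-0.6,-0.4,0,0.1,-0.2,1],[-0.7,-0.3,0,0,0,1],[-0.7,-0.3,0.3,0,0,1],[-0.7,-0.2,0.5,0,0,1],[-0.7,-0.1,0.6,0,0,1],[-0.3,-0.1,0.6,0,0,0],[0,0,0.6,0,0,0],[0,0,0,0,0,0],[0,0,0,0,0,0]]]' -1; python3 d.py 563.5 -158.5 60 87.5; python3 case.py wrist 30 42
```

```text
clock: 18.68
eef_pos: [585.7, -156.0, 115.4]
tool_rot: [3.139, -0.01, 1.512]
force: [0.9, 0.9, 0.5]
width: 85.3
t 18.7 pos [ 585.7 -156.   115.4] F [0.9 0.9 0.5] w 85.3 q [ 0.49  0.74 -0.44  1.74  0.42  0.75 -0.22]
shift [-0.15 -0.74  1.84] turn [ 0.02 -0.09 -0.14]
[426, 64, 90, 301, 21458] [ 675.2 -143.1] [177.5  47. ] -87.7 z 35.6 
[234, 107, 89, 286, 21826] [ 563.8 -157.8] [179.7  46.2] 87.5 z 35.5 
[629, 357, 11, 58, 312] [ 793.8 -257. ] [38.9  2.9] -88.3 z 32.8 border
[301, 409, 69, 37, 1905] [ 589.8 -280. ] [46.  22.8] 4.9 z 35.2 
[198, 438, 26, 24, 362] [ 500.9 -294.1] [17.3 17.1] -5.1 z 34.6
```

Case A: (563.8,-157.8), yaw 87.5; case B: (675.4,-143), yaw -87.7.

```bash
python3 -m crank '[[[-0.1,-0.7,0.5,0,-0.1,-0.1],[0,-0.05,0.7,0,0,0],[0,0,0.7,0,0,0],[0,0,0.3,0,0,0],[0,0,0,0,0,0]]]' -1; python3 d.py 563.8 -157.8 5 87.5
```

```text
clock: 19.15
eef_pos: [568.7, -150.8, 55.4]
tool_rot: [3.126, -0.002, 1.532]
force: [0.2, 0.2, -1.0]
width: 85.6
t 19.1 pos [ 568.7 -150.8   55.4] F [ 0.2  0.2 -1. ] w 85.6 q [ 0.45  0.8  -0.38  1.84  0.49  0.58 -0.28]
shift [-0.24 -0.18  1.68] turn [ 0.15 -0.02  0.05]
```

```bash
python3 -m crank '[[[-0.25,-0.2,0.5,0.15,0,0],[0,0,0.5,0,0,0],[-0.1,0,0.5,0,0,0],[0,0,0.2,0,0,0],[0,0,0,0,0,0]]]' -1; python3 d.py 563.8 -157.8 5 87.5;  python3 -m crank '[[[0,0,0,0,0,0],[0,0,0,0,0,0],[0,0,0,0,0,0],[0,0,0,0,0,0],[0,0,0,0,0,0],[0,0,0,0,0,0]]]' 1;  python3 d.py 563.8 -157.8 5 87.5
```

```text
clock: 19.57
eef_pos: [569.3, -158.4, 8.9]
tool_rot: [3.13, -0.002, 1.536]
force: [-0.1, 0.3, -0.4]
width: 85.3
t 19.6 pos [ 569.3 -158.4    8.9] F [-0.1  0.3 -0.4] w 85.3 q [ 0.44  0.88 -0.34  1.83  0.53  0.51 -0.29]
shift [ 0.01 -0.19  0.13] turn [ 0.11 -0.02  0.09]
clock: 20.07
eef_pos: [570.7, -158.0, 12.2]
tool_rot: [3.128, -0.002, 1.537]
force: [0.2, 0.2, -2.0]
width: 44.9
t 20.1 pos [ 570.7 -158.    12.2] F [ 0.2  0.2 -2. ] w 44.9 q [ 0.44  0.87 -0.34  1.83  0.53  0.51 -0.29]
shift [-0.   -0.23  0.24] turn [ 0.13 -0.02  0.09]
```

```bash
python3 -m crank '[[[0,0,0,0,0,0],[0,0,0,0,0,0],[0,0,0.35,0.1,0,0.1],[0,0,0.2,0,0,0]]]' -1; python3 d.py 566 -157.8 5 87.5;  python3 -m crank '[[[0,0,0,0,0,0],[0,0,0,0,0,0],[0,0,0,0,0,0],[0,0,0,0,0,0],[0,0,0,0,0,0]]]' 1;  python3 d.py 566 -157.8 5 87.5
```

```text
clock: 20.4
eef_pos: [572.9, -158.4, -3.3]
tool_rot: [3.134, -0.001, 1.525]
force: [0.5, -0.3, -0.7]
width: 85.7
t 20.4 pos [ 572.9 -158.4   -3.3] F [ 0.5 -0.3 -0.7] w 85.7 q [ 0.42  0.9  -0.32  1.82  0.54  0.5  -0.31]
shift [ 0.01 -0.23 -0.28] turn [ 0.07 -0.01 -0.02]
clock: 20.82
eef_pos: [572.8, -158.2, -0.9]
tool_rot: [3.136, 0.001, 1.525]
force: [-0.3, -0.4, -1.9]
width: 45.7
t 20.8 pos [ 572.8 -158.2   -0.9] F [-0.3 -0.4 -1.9] w 45.7 q [ 0.42  0.89 -0.32  1.82  0.54  0.51 -0.31]
shift [ 0.   -0.22 -0.2 ] turn [ 0.05  0.01 -0.02]
```

```bash
python3 -m crank '[[[0,0,-0.3,0,0,0],[0,0,-0.6,0,0,0],[0,0,-0.9,0,0,0],[0,0,-1,0,0,0],[0,0,-1,0,0,0],[0,0,-0.8,0,0,-0.3],[0.3,0,-0.4,0,0,-0.7],[0.5,0.1,0,0,0,-1],[0.6,0.1,0,0,0,-1],[0.6,0.2,0,0,0,-1],[0.6,0.3,0,0,0,-1],[0.6,0.3,0,0,0,-1]]]'; python3 -m crank '[[[0.6,0.4,0,0,0,-1],[0.5,0.4,0,0,0,-1],[0.5,0.5,0,0,0,-1],[0.4,0.5,0,0,0,-1],[0.3,0.6,0,0,0,-1],[0.2,0.6,0,0,0,-1]]]';  python3 d.py 571 134.8 80 184
```

```text
clock: 21.82
eef_pos: [571.3, -60.8, 156.0]
tool_rot: [-3.135, 0.002, 2.17]
force: [-0.3, -0.5, -1.8]
width: 45.1
clock: 22.32
eef_pos: [568.7, 63.0, 155.3]
tool_rot: [-3.131, -0.006, 2.83]
force: [-0.7, 0.2, -2.2]
width: 45.7
t 22.3 pos [568.7  63.  155.3] F [-0.7  0.2 -2.2] w 45.7 q [ 0.32  0.74 -0.8   1.79  0.66  0.91  0.48]
shift [0.65 2.33 2.49] turn [-0.09 -0.08 -3.64]
```

```bash
python3 -m crank '[[[0.2,0.7,0,0,0,-1],[0.1,0.7,0,0,0,-1],[0,0.5,0,0,0,-1],[0,0.3,0.3,0,0,-0.7],[0,0.1,0.5,0,0,0],[0,0,0.4,0,0,0],[0,0,0,0,0,0],[0,0,0,0,0,0]]]';  python3 d.py 571 134.8 46 184
```

```text
clock: 22.98
eef_pos: [568.1, 138.0, 115.2]
tool_rot: [-3.134, -0.015, -3.043]
force: [0.4, 0.1, -2.3]
width: 45.4
t 23.0 pos [568.1 138.  115.2] F [ 0.4  0.1 -2.3] w 45.4 q [ 0.21  0.84 -0.85  1.78  0.78  0.92  0.68]
shift [-0.12 -0.1   2.31] turn [-0.07 -0.14  0.28]
```

```bash
python3 -m crank '[[[-0.1,-0.1,0.5,-0.1,-0.1,0.3],[0,0,0.6,0,0,0],[0,0,0.4,0,0,0],[0,0,0.2,0,0,0],[0,0,0,0,0,0]]]';  python3 d.py 571 134.8 46 184
```

```text
clock: 23.4
eef_pos: [572.5, 129.4, 62.6]
tool_rot: [-3.14, -0.003, -3.086]
force: [0.0, -0.3, -2.6]
width: 45.6
t 23.4 pos [572.5 129.4  62.6] F [ 0.  -0.3 -2.6] w 45.6 q [ 0.19  0.9  -0.78  1.81  0.86  0.82  0.59]
shift [0.04 0.18 0.55] turn [-0.02 -0.03 -0.14]
```

```bash
python3 -m crank '[[[0,0.18,0.25,0,0,-0.1],[0,0,0.2,0,0,0],[0,0,0,0,0,0]]]';  python3 d.py 571 134.8 46 184;python3 -m crank '[[[0,0,0.05,0,0,0],[0,0,0.05,0,0,0]]]';  python3 d.py 571 134.8 46 184
```

```text
clock: 23.65
eef_pos: [573.2, 134.9, 49.1]
tool_rot: [-3.14, -0.001, -3.077]
force: [0.1, -0.4, -2.2]
width: 45.1
t 23.6 pos [573.2 134.9  49.1] F [ 0.1 -0.4 -2.2] w 45.1 q [ 0.18  0.92 -0.77  1.81  0.88  0.8   0.58]
shift [0.07 0.   0.1 ] turn [-0.02 -0.01 -0.05]
clock: 23.82
eef_pos: [573.5, 135.9, 46.5]
tool_rot: [-3.141, -0.0, -3.076]
force: [0.2, -1.0, -2.1]
width: 45.2
t 23.8 pos [573.5 135.9  46.5] F [ 0.2 -1.  -2.1] w 45.2 q [ 0.17  0.92 -0.76  1.81  0.89  0.79  0.57]
shift [ 0.09 -0.03  0.02] turn [-0.01 -0.   -0.04]
```

```bash
python3 -m crank '[[[0,0,0.05,0,0,0],[0,0,0,0,0,0],[0,0,0,0,0,0],[0,0,0,0,0,0]]]' -0.5; python3 -m crank '[[[0,0,-0.4,0,0,0],[0,0,-0.8,0,0,0],[0,0,-1,0,0,0],[0,0,-1,0,0,0],[0,0,-1,0,0,0],[-0.5,0,-0.7,0,0,0],[-1,0,0,0,0,0],[-1,0,0,0,0,0],[0,0,0,0,0,0],[0,0,0,0,0,0]]]'; python3 d.py 675.4 -143 60 92.3; python3 case.py wrist 74 88
```

```text
clock: 24.15
eef_pos: [574.8, 137.0, 46.5]
tool_rot: [3.141, 0.003, -3.076]
force: [-0.8, -0.4, -0.0]
width: 64.3
clock: 24.98
eef_pos: [650.5, 144.3, 212.4]
tool_rot: [3.138, 0.009, -3.071]
force: [-1.5, 0.6, -0.3]
width: 63.9
t 25.0 pos [650.5 144.3 212.4] F [-1.5  0.6 -0.3] w 63.9 q [ 0.22  0.82 -0.91  1.48  0.68  1.17  0.84]
shift [-0.11 -9.63  5.05] turn [ 0.09  0.04 15.29]
[277, 0, 75, 251, 17192] [584.  137.9] [161.5  46.1] 4.1 z 80.6 border
[392, 0, 92, 249, 17367] [576.9 218.3] [160.3  46.6] 4.1 z 80.6 border
[0, 367, 89, 78, 2154] [801.1 -87.9] [95.2 50.6] -47.1 z 86.4 border
[221, 419, 194, 18, 2302] [826.5 157.6] [168.3   9.8] -87.5 z 81.0
```

Layer 1 measures local y = -38 and +43 with a 35 mm gap, yaw 4.1°. Next, case B for layer 2.

```bash
python3 -m crank '[[[0,-0.6,0,0,0,1],[-0.1,-0.6,0,0,0,1],[-0.2,-0.6,0,0,0,1],[-0.2,-0.6,0,0,0,1],[-0.3,-0.5,0,0,0,1],[-0.4,-0.5,0,0,0,1],[-0.4,-0.4,0,0,0,1],[-0.5,-0.4,0,0,0,1],[-0.5,-0.3,0,0,0,1],[-0.6,-0.2,0,0,0,1],[-0.6,-0.1,0.3,0,0,1],[-0.6,0,0.3,0,0,1]]]' -1; python3 d.py 675.4 -143 60 92.3
```

```text
clock: 26.03
eef_pos: [685.4, -67.8, 197.4]
tool_rot: [3.14, -0.01, 1.917]
force: [-0.4, -0.5, 0.2]
width: 85.5
t 26.0 pos [685.4 -67.8 197.4] F [-0.4 -0.5  0.2] w 85.5 q [ 0.38  0.78 -0.6   1.42  0.46  1.08  0.05]
shift [-2.29 -1.17  4.56] turn [ 0.   -0.09  2.93]
```

```bash
python3 -m crank '[[[-0.6,0,0,0,0,1],[-0.6,0,0.4,0,0,1],[-0.6,0,0.5,0,0,1],[-0.5,0,0.5,0,0,0.3],[0,0,0.5,0,0,0],[0,0,0,0,0,0],[0,0,0,0,0,0]]]'; python3 d.py 675.4 -143 60 92.3;python3 case.py wrist 30 42
```

```text
clock: 26.62
eef_pos: [691.3, -141.5, 135.7]
tool_rot: [-3.131, -0.009, 1.551]
force: [-0.4, 0.3, 0.8]
width: 85.5
t 26.6 pos [ 691.3 -141.5  135.7] F [-0.4  0.3  0.8] w 85.5 q [ 0.42  0.86 -0.48  1.4   0.42  0.99 -0.18]
shift [-0.08 -0.5   2.53] turn [-0.1  -0.09 -0.57]
[247, 107, 91, 268, 18661] [ 675.2 -144.6] [179.9  46.2] -87.8 z 35.5 
[182, 410, 46, 52, 1346] [ 601.  -289.9] [43.7 27.3] -83.2 z 35.1 
[316, 418, 98, 28, 626] [ 720.7 -284.4] [72.7 22.2] 4.2 z 36.2
```

```bash
python3 -m crank '[[[-0.1,-0.5,0.5,-0.1,-0.1,-0.6],[0,-0.05,0.7,0,0,0],[0,0,0.7,0,0,0],[0,0,0.5,0,0,0],[0,0,0.3,0,0,0],[0,0,0,0,0,0]]]'; python3 d.py 675.2 -144.6 2 92.2
```

```text
clock: 27.17
eef_pos: [677.6, -137.3, 59.6]
tool_rot: [3.131, -0.003, 1.629]
force: [0.9, -0.5, -0.5]
width: 85.6
t 27.2 pos [ 677.6 -137.3   59.6] F [ 0.9 -0.5 -0.5] w 85.6 q [ 0.41  0.92 -0.46  1.52  0.5   0.81 -0.18]
shift [-0.24 -0.11  1.92] turn [ 0.1  -0.03  0.19]
```

```bash
python3 -m crank '[[[-0.25,-0.1,0.5,0.1,0,0.2],[0,0,0.5,0,0,0],[0,-0.05,0.5,0,0,0],[0,0,0.35,0,0,0],[0,0,0,0,0,0]]]'; python3 d.py 675.2 -144.6 2 92.2; python3 -m crank '[[[0,0,0,0,0,0],[0,0,0,0,0,0],[0,0,0,0,0,0],[0,0,0,0,0,0],[0,0,0,0,0,0]]]' 1;  python3 d.py 675.2 -144.6 2 92.2
```

```text
clock: 27.58
eef_pos: [676.9, -145.0, 3.2]
tool_rot: [3.135, -0.002, 1.607]
force: [-0.3, -0.5, -0.2]
width: 85.5
t 27.6 pos [ 676.9 -145.     3.2] F [-0.3 -0.5 -0.2] w 85.5 q [ 0.4   0.99 -0.42  1.52  0.53  0.73 -0.21]
shift [ 0.01 -0.06  0.04] turn [ 0.06 -0.02 -0.02]
clock: 28.0
eef_pos: [678.1, -144.9, 4.5]
tool_rot: [3.134, -0.002, 1.607]
force: [-0.2, -0.3, -1.4]
width: 45.4
t 28.0 pos [ 678.1 -144.9    4.5] F [-0.2 -0.3 -1.4] w 45.4 q [ 0.4   0.99 -0.42  1.52  0.53  0.73 -0.21]
shift [ 0.01 -0.1   0.08] turn [ 0.07 -0.02 -0.02]
```

```bash
python3 -m crank '[[[0,0,-0.3,0,0,0],[0,0,-0.6,0,0,0],[0,0,-0.9,0,0,0],[0,0,-1,0,0,0],[0,0,-1,0,0,0],[0,0,-1,0,0,0],[0.3,0,-0.6,0,0,0],[0.6,-0.1,0,0,0,0],[0.8,-0.2,0,0,0,0],[0.9,-0.2,0,0,0,0],[0.9,-0.2,0,0,0,0],[0.9,-0.2,0,0,0,0]]]'; python3 -m crank '[[[0.9,-0.2,0,0,0,0],[0.9,-0.2,0,0,0,0],[0.9,-0.2,0,0,0,0],[0.9,-0.2,0,0,0,0],[0.9,-0.2,0,0,0,0],[0.7,-0.1,0,0,0,0],[0.5,0,0,0,0,0],[0.2,0,0,0,0,0],[0,0,0,0,0,0],[0,0,0,0,0,0]]]';  python3 d.py 609.5 179.6 86 94
```

```text
clock: 29.0
eef_pos: [645.8, -21.2, 182.4]
tool_rot: [3.126, 0.005, 1.592]
force: [-0.1, 0.2, -1.7]
width: 45.2
clock: 29.83
eef_pos: [602.4, 173.0, 190.2]
tool_rot: [3.12, 0.0, 1.605]
force: [0.6, -0.3, -1.7]
width: 45.3
t 29.8 pos [602.4 173.  190.2] F [ 0.6 -0.3 -1.7] w 45.3 q [-0.03  0.67 -0.5   1.64  0.4   0.91 -0.64]
shift [0.21 0.17 3.48] turn [ 0.21  0.01 -0.34]
```

```bash
python3 -m crank '[[[0.2,0.1,0.3,0.2,0,-0.3],[0,0,0.6,0,0,0],[0,0,0.6,0,0,0],[0,0,0.6,0,0,0],[0,0,0.4,0,0,0],[0,0,0,0,0,0],[0,0,0,0,0,0]]]';  python3 d.py 609.5 179.6 86 94
```

```text
clock: 30.42
eef_pos: [610.4, 165.9, 114.5]
tool_rot: [3.137, 0.008, 1.623]
force: [-0.2, -0.1, -0.9]
width: 45.2
t 30.4 pos [610.4 165.9 114.5] F [-0.2 -0.1 -0.9] w 45.2 q [-0.04  0.78 -0.46  1.67  0.46  0.81 -0.66]
shift [ 0.47 -0.01  0.95] turn [ 0.04  0.08 -0.16]
```

```bash
python3 -m crank '[[[0.5,0,0.2,0,0.1,-0.15],[0,0,0.2,0,0,0],[0.05,0,0.2,0,0,0],[0,0,0.1,0,0,0],[0,0,0,0,0,0]]]';  python3 d.py 609.5 179.6 86 94
```

```text
clock: 30.83
eef_pos: [611.9, 183.7, 94.5]
tool_rot: [3.132, -0.004, 1.639]
force: [-0.3, -0.4, -1.7]
width: 45.2
t 30.8 pos [611.9 183.7  94.5] F [-0.3 -0.4 -1.7] w 45.2 q [-0.07  0.81 -0.45  1.67  0.47  0.77 -0.67]
shift [-0.13 -0.09  0.28] turn [ 0.09 -0.04 -0.02]
```

```bash
python3 -m crank '[[[-0.1,-0.1,0.15,0.1,0,0],[0,0,0.1,0,0,0],[0,0,0,0,0,0]]]';  python3 d.py 609.5 179.6 86 94; python3 -m crank '[[[0,0,0.05,0,0,0],[0,0,0,0,0,0]]]';  python3 d.py 609.5 179.6 86 94
```

```text
clock: 31.08
eef_pos: [609.0, 180.8, 86.7]
tool_rot: [-3.14, -0.004, 1.64]
force: [0.5, 0.2, -1.5]
width: 45.0
t 31.1 pos [609.  180.8  86.7] F [ 0.5  0.2 -1.5] w 45.0 q [-0.06  0.82 -0.45  1.67  0.48  0.76 -0.67]
shift [-0.04  0.01  0.02] turn [-0.01 -0.04 -0.01]
clock: 31.25
eef_pos: [609.0, 180.3, 84.9]
tool_rot: [-3.14, -0.004, 1.639]
force: [1.5, -0.5, -2.1]
width: 44.9
t 31.2 pos [609.  180.3  84.9] F [ 1.5 -0.5 -2.1] w 44.9 q [-0.06  0.82 -0.45  1.67  0.48  0.76 -0.67]
shift [-0.02  0.01 -0.04] turn [-0.01 -0.04 -0.01]
```

```bash
python3 -m crank '[[[0,0,0,0,0,0],[0,0,0,0,0,0],[0,0,0,0,0,0],[0,0,0,0,0,0]]]' -0.5; python3 -m crank '[[[0,0,-0.4,0,0,0],[0,0,-0.8,0,0,0],[0,0,-1,0,0,0],[-0.5,0,-1,0,0,0],[-1,0,-1,0,0,0],[-1,0,-0.5,0,0,0],[-1,0,0,0,0,0],[-1,0,0,0,0,0],[0,0,0,0,0,0],[0,0,0,0,0,0]]]'; python3 case.py wrist 108 126;  python3 d.py 594.7 -361 120 94.4
```

```text
clock: 31.58
eef_pos: [610.2, 180.8, 86.4]
tool_rot: [3.14, -0.005, 1.639]
force: [-0.3, -0.3, -0.2]
width: 63.9
clock: 32.42
eef_pos: [621.6, 44.4, 244.3]
tool_rot: [3.13, -0.007, 1.647]
force: [0.1, 1.4, 0.4]
width: 63.9
[275, 0, 76, 172, 12241] [611.3 142.7] [103.1  46.2] -85.9 z 116.6 border
[607, 64, 33, 153, 2163] [827. 127.] [98.2  3.8] -85.5 z 115.4 border
t 32.5 pos [621.8  43.3 244.2] F [-0.2 -1.4 -0. ] w 64.2 q [ 0.22  0.62 -0.56  1.58  0.36  1.03 -0.36]
shift [-13.39  -1.97   4.05] turn [ 0.12 -0.05 -0.01]
```

```bash
python3 -m crank '[[[-0.8,-0.1,0,0.1,0,0],[-1,-0.2,0,0,0,0],[-1,-0.2,0,0,0,0],[-1,-0.2,0,0,0,0],[-1,-0.2,0,0,0,0],[-1,-0.2,0,0,0,0],[-1,-0.2,0,0,0,0],[-1,-0.2,0,0,0,0],[-1,-0.2,0.2,0,0,0],[-1,-0.2,0.4,0,0,0],[-1,-0.1,0.5,0,0,0],[-0.9,0,0.5,0,0,0]]]' -1; python3 -m crank '[[[-0.7,0,0.5,0,0,0],[-0.3,0,0.5,0,0,0],[0,0,0.3,0,0,0],[0,0,0,0,0,0],[0,0,0,0,0,0]]]'; python3 d.py 594.7 -361 120 94.4;python3 case.py wrist 30 42
```

```text
clock: 33.47
eef_pos: [600.0, -296.3, 198.6]
tool_rot: [3.128, -0.016, 1.688]
force: [-0.3, 0.3, -0.4]
width: 85.6
clock: 33.88
eef_pos: [603.3, -326.7, 152.9]
tool_rot: [3.132, -0.019, 1.686]
force: [-0.5, 1.3, 0.5]
width: 85.5
t 33.9 pos [ 603.3 -326.7  152.9] F [-0.5  1.3  0.5] w 85.5 q [ 0.75  0.82 -0.53  1.47  0.43  0.98  0.23]
shift [-1.12 -0.43  1.07] turn [ 0.08 -0.18  0.37]
[574, 79, 66, 219, 1791] [ 793.5 -270. ] [145.4  12.2] -85.6 z 33.9 border
[94, 157, 91, 233, 13755] [ 477.6 -374.5] [179.4  46.8] 84.0 z 35.4 
[270, 157, 70, 238, 15195] [ 596.1 -359.7] [180.2  45.8] -85.3 z 35.5 
[432, 194, 120, 114, 2552] [ 726.4 -319.7] [81. 72.] 65.1 z 36.4 
[197, 436, 37, 18, 380] [ 542.  -502.4] [32.5 10.9] -21.4 z 35.8
```

```bash
python3 -m crank '[[[-0.8,-0.3,0.5,0.1,-0.2,0.3],[-0.3,-0.1,0.7,0,0,0],[0,0,0.7,0,0,0],[0,0,0.7,0,0,0],[0,0,0.3,0,0,0],[0,0,0,0,0,0]]]'; python3 d.py 596.1 -359.7 2 94.7
```

```text
clock: 34.43
eef_pos: [604.7, -349.5, 72.8]
tool_rot: [3.129, 0.004, 1.669]
force: [-0.0, -0.0, -0.2]
width: 85.4
t 34.4 pos [ 604.7 -349.5   72.8] F [-0.  -0.  -0.2] w 85.4 q [ 0.74  0.91 -0.47  1.49  0.5   0.85  0.19]
shift [-0.3  -0.35  2.36] turn [0.12 0.04 0.16]
```

```bash
python3 -m crank '[[[-0.3,-0.35,0.5,0.1,0,0.15],[0,0,0.6,0,0,0],[0,-0.05,0.6,0,0,0],[0,0,0.4,0,0,0],[0,0,0.15,0,0,0],[0,0,0,0,0,0]]]'; python3 d.py 596.1 -359.7 2 94.7; python3 -m crank '[[[0,0,0,0,0,0],[0,0,0,0,0,0],[0,0,0,0,0,0],[0,0,0,0,0,0],[0,0,0,0,0,0]]]' 1;  python3 d.py 596 -359.7 2 94.7
```

```text
clock: 34.93
eef_pos: [597.3, -360.8, 8.1]
tool_rot: [3.133, 0.009, 1.654]
force: [0.4, 1.1, 0.0]
width: 85.2
t 34.9 pos [ 597.3 -360.8    8.1] F [0.4 1.1 0. ] w 85.2 q [ 0.73  0.99 -0.43  1.51  0.54  0.75  0.16]
shift [ 0.04 -0.04  0.2 ] turn [0.08 0.08 0.01]
clock: 35.35
eef_pos: [599.7, -361.9, 12.1]
tool_rot: [3.128, 0.012, 1.653]
force: [-0.0, 0.2, -1.8]
width: 45.1
t 35.4 pos [ 599.7 -361.9   12.1] F [-0.   0.2 -1.8] w 45.1 q [ 0.73  0.99 -0.43  1.51  0.54  0.75  0.16]
shift [ 0.09 -0.12  0.34] turn [0.13 0.11 0.  ]
```

```bash
python3 -m crank '[[[0,0,0,0,0,0],[0,0,0,0,0,0],[0.05,0,0.35,0.1,0.1,0],[0,0,0.1,0,0,0]]]' -1; python3 -m crank '[[[0,0,0,0,0,0],[0,0,0,0,0,0],[0,0,0,0,0,0],[0,0,0,0,0,0],[0,0,0,0,0,0]]]' 1;  python3 d.py 529.7 174 86 94
```

```text
clock: 35.68
eef_pos: [601.2, -361.1, 0.1]
tool_rot: [3.136, 0.002, 1.653]
force: [0.4, -0.1, -0.6]
width: 85.3
clock: 36.1
eef_pos: [599.8, -360.7, -1.9]
tool_rot: [3.14, 0.001, 1.653]
force: [0.0, 0.4, -1.5]
width: 45.2
t 36.1 pos [ 599.8 -360.7   -1.9] F [ 0.   0.4 -1.5] w 45.2 q [ 0.73  1.01 -0.43  1.49  0.54  0.75  0.16]
shift [17.95 -0.86 -2.94] turn [0.01 0.01 0.12]
```

```bash
python3 -m crank '[[[0,0,-0.3,0,0,0],[0,0,-0.6,0,0,0],[0,0,-0.9,0,0,0],[0,0,-1,0,0,0],[0,0,-1,0,0,0],[0,0,-1,0,0,0],[0.3,0,-0.7,0,0,0],[0.6,0,-0.3,0,0,0],[0.9,0,0,0,0,0],[1,0,0,0,0,0],[1,0,0,0,0,0],[1,0,0,0,0,0]]]'; python3 -m crank '[[[1,-0.1,0,0,0,0],[1,-0.1,0,0,0,0],[1,-0.1,0,0,0,0],[1,-0.1,0,0,0,0],[1,-0.1,0,0,0,0],[1,-0.1,0,0,0,0],[1,-0.1,0,0,0,0],[1,0,0,0,0,0],[1,0,0,0,0,0],[0.9,0,0,0,0,0]]]';  python3 d.py 529.7 174 80 94
```

```text
clock: 37.1
eef_pos: [585.6, -222.3, 184.1]
tool_rot: [3.138, 0.006, 1.639]
force: [0.1, -0.4, -1.0]
width: 45.1
clock: 37.93
eef_pos: [539.7, 88.0, 188.8]
tool_rot: [3.131, 0.008, 1.64]
force: [1.2, 0.1, -1.9]
width: 45.2
t 37.9 pos [539.7  88.  188.8] F [ 1.2  0.1 -1.9] w 45.2 q [ 0.12  0.57 -0.52  1.85  0.4   0.81 -0.53]
shift [ 2.91 -0.17  3.6 ] turn [ 0.1   0.08 -0.01]
```

```bash
python3 -m crank '[[[0.9,0,0,0.1,0.1,0],[0.8,0,0,0,0,0],[0.6,-0.1,0.2,0,0,0],[0.2,0,0.4,0,0,0],[0,0,0.6,0,0,0],[0,0,0.6,0,0,0],[0,0,0.3,0,0,0],[0,0,0,0,0,0],[0,0,0,0,0,0]]]';  python3 d.py 529.7 174 80 94
```

```text
clock: 38.68
eef_pos: [529.6, 175.6, 127.0]
tool_rot: [3.135, -0.007, 1.654]
force: [-0.2, -0.4, -2.1]
width: 45.3
t 38.7 pos [529.6 175.6 127. ] F [-0.2 -0.4 -2.1] w 45.3 q [-0.06  0.67 -0.47  1.87  0.45  0.69 -0.71]
shift [-0.06 -0.01  1.57] turn [ 0.06 -0.07  0.13]
```

```bash
python3 -m crank '[[[0,0,0.4,0.06,-0.06,0.1],[0,0,0.4,0,0,0],[0,0,0.2,0,0,0],[0,0,0.1,0,0,0],[0,0,0,0,0,0]]]';  python3 d.py 529.7 174 80 94
```

```text
clock: 39.1
eef_pos: [531.7, 173.6, 92.2]
tool_rot: [3.139, 0.0, 1.639]
force: [0.2, -0.3, -1.5]
width: 45.4
t 39.1 pos [531.7 173.6  92.2] F [ 0.2 -0.3 -1.5] w 45.4 q [-0.09  0.72 -0.43  1.89  0.49  0.63 -0.75]
shift [ 0.02 -0.07  0.41] turn [ 0.02  0.   -0.02]
```

```bash
python3 -m crank '[[[0,-0.07,0.2,0,0,0],[0,0,0.15,0,0,0],[0,0,0,0,0,0]]]';  python3 d.py 529.7 174 79 94; python3 -m crank '[[[0,0,0.05,0,0,0],[0,0,0,0,0,0]]]';  python3 d.py 529.7 174 79 94
```

```text
clock: 39.35
eef_pos: [529.8, 173.6, 81.0]
tool_rot: [3.138, -0.0, 1.638]
force: [0.3, 0.6, -1.3]
width: 45.1
t 39.4 pos [529.8 173.6  81. ] F [ 0.3  0.6 -1.3] w 45.1 q [-0.1   0.74 -0.41  1.9   0.5   0.6  -0.77]
shift [ 0.01 -0.    0.07] turn [ 0.03 -0.   -0.02]
clock: 39.52
eef_pos: [529.7, 173.7, 79.3]
tool_rot: [3.138, -0.0, 1.639]
force: [-0.6, -0.6, -1.9]
width: 45.4
t 39.5 pos [529.7 173.7  79.3] F [-0.6 -0.6 -1.9] w 45.4 q [-0.1   0.74 -0.41  1.9   0.5   0.6  -0.77]
shift [0.01 0.   0.01] turn [ 0.03 -0.   -0.02]
```

```bash
python3 -m crank '[[[0,0,0,0,0,0],[0,0,0,0,0,0],[0,0,0,0,0,0],[0,0,0,0,0,0]]]' -0.5; python3 -m crank '[[[0,0,-0.4,0,0,0],[0,0,-0.8,0,0,0],[0,0,-1,0,0,0],[-0.5,0,-1,0,0,0],[-1,0.5,-1,0,0,0],[-1,0.5,-0.5,0,0,0],[-1,0.2,0,0,0,0],[-1,0,0,0,0,0],[0,0,0,0,0,0],[0,0,0,0,0,0]]]'; python3 case.py wrist 108 126 w4.png;  python3 d.py 477 -374.5 120 84
```

```text
clock: 39.85
eef_pos: [530.8, 174.4, 80.6]
tool_rot: [3.136, -0.001, 1.639]
force: [-0.1, 0.9, -0.1]
width: 64.0
clock: 40.68
eef_pos: [577.7, 41.2, 237.4]
tool_rot: [3.126, -0.002, 1.647]
force: [-0.1, 1.3, -0.5]
width: 63.9
[213, 0, 80, 174, 12821] [531.9 135.6] [102.8  46.2] -86.1 z 116.5 border
[343, 0, 82, 173, 12714] [611.6 141.4] [101.   46.5] -85.8 z 116.6 border
t 40.7 pos [577.7  40.3 237.2] F [-0.3 -1.9 -0. ] w 64.4 q [ 0.24  0.56 -0.55  1.72  0.35  0.95 -0.38]
shift [-13.53  -4.45   3.83] turn [ 0.14 -0.02  1.72]
```

View pics/w4.png

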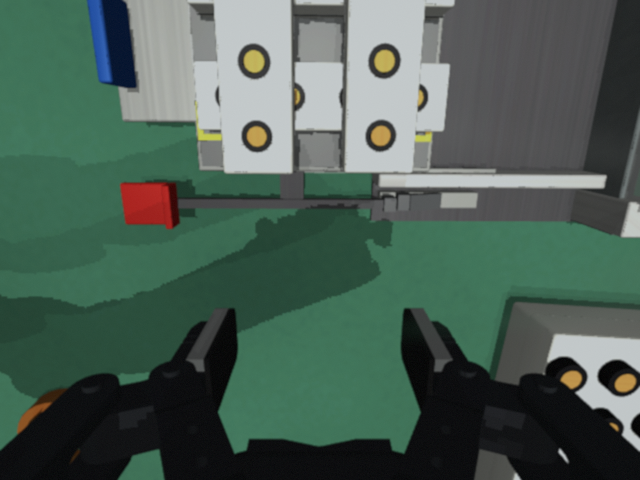

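Layer 2 lies neatly across layer 1, case gap about 34 mm. Now the last case E.

```bash
python3 -m crank '[[[-1,-0.3,0,0.1,0,0.4],[-1,-0.3,0,0,0,0.4],[-1,-0.4,0,0,0,0.4],[-1,-0.4,0,0,0,0.4],[-1,-0.4,0,0,0,0],[-1,-0.4,0,0,0,0],[-1,-0.4,0,0,0,0],[-1,-0.3,0,0,0,0],[-1,-0.3,0.2,0,0,0],[-1,-0.2,0.4,0,0,0],[-1,-0.1,0.4,0,0,0],[-0.9,0,0.4,0,0,0]]]' -1; python3 -m crank '[[[-0.7,0,0.4,0,0,0],[-0.4,0,0.4,0,0,0],[0,0,0.3,0,0,0],[0,0,0,0,0,0],[0,0,0,0,0,0]]]'; python3 d.py 477 -374.5 120 84;python3 case.py wrist 30 42
```

```text
clock: 41.73
eef_pos: [456.2, -298.8, 196.7]
tool_rot: [3.13, -0.012, 1.512]
force: [0.6, -0.9, 0.2]
width: 85.1
clock: 42.15
eef_pos: [453.7, -332.5, 159.3]
tool_rot: [3.133, -0.014, 1.511]
force: [0.0, 0.2, -0.1]
width: 85.4
t 42.1 pos [ 453.7 -332.5  159.3] F [ 0.   0.2 -0.1] w 85.4 q [ 0.9   0.63 -0.47  1.83  0.37  0.77  0.17]
shift [-1.37  0.85  1.3 ] turn [ 0.07 -0.14  0.43]
[317, 169, 79, 230, 14244] [ 477.5 -374.8] [180.5  46.4] 84.0 z 35.5 
[122, 293, 67, 82, 2709] [ 324.  -402.9] [68.2 45.8] 75.6 z 35.3 
[320, 425, 129, 21, 1209] [ 499.4 -501.4] [107.5   3.2] 0.0 z 35.1
```

```bash
python3 -m crank '[[[-0.9,0.8,0.5,0.1,-0.15,0.4],[-0.4,0.1,0.7,0,0,0],[0,0,0.7,0,0,0],[0,0,0.7,0,0,0],[0,0,0.4,0,0,0],[0,0,0,0,0,0]]]'; python3 d.py 477.5 -374.8 0 84
```

```text
clock: 42.7
eef_pos: [487.0, -363.4, 72.6]
tool_rot: [3.135, 0.001, 1.484]
force: [-0.3, -0.8, 0.3]
width: 85.4
t 42.7 pos [ 487.  -363.4   72.6] F [-0.3 -0.8  0.3] w 85.4 q [ 0.83  0.8  -0.39  1.76  0.45  0.66  0.1 ]
shift [-0.4  -0.3   2.42] turn [0.06 0.01 0.17]
```

```bash
python3 -m crank '[[[-0.4,-0.3,0.5,0.06,0,0.17],[0,0,0.6,0,0,0],[0,-0.05,0.6,0,0,0],[0,0,0.5,0,0,0],[0,0,0.3,0,0,0]]]'; python3 d.py 477.5 -374.8 0 84; python3 -m crank '[[[0,0,0,0,0,0],[0,0,0,0,0,0],[0,0,0,0,0,0],[0,0,0,0,0,0],[0,0,0,0,0,0]]]' 1;  python3 d.py 477.5 -374.8 0 84
```

```text
clock: 43.12
eef_pos: [478.4, -377.3, 0.0]
tool_rot: [3.133, 0.007, 1.466]
force: [-0.6, 0.0, 0.1]
width: 85.1
t 43.1 pos [ 478.4 -377.3    0. ] F [-0.6  0.   0.1] w 85.1 q [ 0.81  0.9  -0.32  1.78  0.51  0.53  0.06]
shift [ 0.08 -0.04 -0.  ] turn [ 0.08  0.06 -0.  ]
clock: 43.53
eef_pos: [477.7, -378.8, 1.3]
tool_rot: [3.133, 0.008, 1.464]
force: [-0.9, -0.1, -1.9]
width: 45.7
t 43.5 pos [ 477.7 -378.8    1.3] F [-0.9 -0.1 -1.9] w 45.7 q [ 0.82  0.9  -0.32  1.78  0.51  0.53  0.06]
shift [ 0.13 -0.02  0.04] turn [ 0.08  0.08 -0.02]
```

```bash
python3 -m crank '[[[0,0,-0.3,0,0,0],[0,0,-0.6,0,0,0],[0,0,-0.9,0,0,0],[0,0,-1,0,0,0],[0,0,-1,0,0,0],[0,0,-1,0,0,0],[0.3,0,-0.8,0,0,0],[0.6,0,-0.5,0,0,0],[0.9,0,-0.2,0,0,0],[1,0.1,0,0,0,0],[1,0.1,0,0,0,0],[1,0.1,0,0,0,0]]]'; python3 -m crank '[[[1,0.1,0,0,0,-0.5],[1,0.1,0,0,0,-1],[1,0.2,0,0,0,-1],[0.9,0.3,0,0,0,-1],[0.9,0.4,0,0,0,-1],[0.8,0.5,0,0,0,-1],[0.8,0.6,0,0,0,-1],[0.7,0.6,0,0,0,-1],[0.6,0.7,0,0,0,-1],[0.5,0.8,0,0,0,-1]]]';  python3 d.py 571.3 217 119 184
```

```text
clock: 44.53
eef_pos: [497.9, -239.8, 208.1]
tool_rot: [3.127, 0.018, 1.449]
force: [0.5, 0.4, -3.4]
width: 45.1
clock: 45.37
eef_pos: [546.5, 60.4, 213.0]
tool_rot: [-3.132, 0.035, 2.491]
force: [0.6, -0.0, -1.6]
width: 45.3
t 45.4 pos [546.5  60.4 213. ] F [ 0.6 -0.  -1.6] w 45.3 q [ 0.3   0.59 -0.74  1.82  0.54  0.92  0.23]
shift [2.61 4.68 3.  ] turn [-0.21  0.28 -6.88]
```

```bash
python3 -m crank '[[[0.4,0.8,0,-0.2,0.3,-1],[0.3,0.8,0,0,0,-1],[0.2,0.8,0,0,0,-1],[0.1,0.8,0,0,0,-1],[0,0.7,0,0,0,-1],[0,0.5,0,0,0,-1],[0,0.2,0.2,0,0,-0.7],[0,0,0.4,0,0,0],[0,0,0.4,0,0,0],[0,0,0,0,0,0],[0,0,0,0,0,0]]]';  python3 d.py 571.3 217 119 184
```

```text
clock: 46.28
eef_pos: [569.4, 214.1, 189.6]
tool_rot: [3.136, 0.015, -3.046]
force: [-0.2, 0.7, -1.5]
width: 45.3
t 46.3 pos [569.4 214.1 189.6] F [-0.2  0.7 -1.5] w 45.3 q [ 0.12  0.76 -0.9   1.68  0.69  1.03  0.65]
shift [-0.04  0.08  2.35] turn [0.05 0.14 0.25]
```

```bash
python3 -m crank '[[[0,0.1,0.5,0.05,0.14,0.25],[0,0,0.6,0,0,0],[0,0,0.5,0,0,0],[0,0,0.2,0,0,0],[0,0,0,0,0,0]]]';  python3 d.py 571.3 217 119 184
```

```text
clock: 46.7
eef_pos: [571.2, 211.2, 134.9]
tool_rot: [-3.136, 0.002, -3.086]
force: [0.8, -0.4, -2.3]
width: 45.3
t 46.7 pos [571.2 211.2 134.9] F [ 0.8 -0.4 -2.3] w 45.3 q [ 0.08  0.83 -0.84  1.71  0.74  0.95  0.57]
shift [-0.01  0.2   0.53] turn [-0.05  0.02 -0.13]
```

```bash
python3 -m crank '[[[0,0.2,0.2,-0.05,0,-0.1],[0,0,0.15,0,0,0],[0,0,0.05,0,0,0],[0,0,0,0,0,0]]]';  python3 d.py 571.3 217 119 184; python3 -m crank '[[[0,0,0.06,0,0,0],[0,0,0,0,0,0]]]';  python3 d.py 571.3 217 119 184
```

```text
clock: 47.03
eef_pos: [572.2, 216.9, 124.0]
tool_rot: [3.141, 0.005, -3.077]
force: [-0.5, -0.2, -1.4]
width: 45.1
t 47.0 pos [572.2 216.9 124. ] F [-0.5 -0.2 -1.4] w 45.1 q [ 0.07  0.84 -0.83  1.72  0.76  0.93  0.56]
shift [0.03 0.01 0.17] turn [ 0.01  0.05 -0.05]
clock: 47.2
eef_pos: [572.6, 217.1, 122.8]
tool_rot: [3.14, 0.006, -3.078]
force: [0.1, -0.9, -2.1]
width: 45.4
t 47.2 pos [572.6 217.1 122.8] F [ 0.1 -0.9 -2.1] w 45.4 q [ 0.07  0.84 -0.83  1.72  0.76  0.93  0.56]
shift [ 0.05 -0.    0.13] turn [ 0.01  0.06 -0.06]
```

```bash
python3 -m crank '[[[0,0,0.1,0,0,0],[0,0,0.05,0,0,0]]]';  python3 -m crank '[[[0,0,0.03,0,0,0],[0,0,0,0,0,0]]]';  python3 d.py 571.3 217 119 184
```

```text
clock: 47.37
eef_pos: [573.2, 217.5, 118.8]
tool_rot: [3.14, 0.008, -3.078]
force: [-0.3, -0.7, -1.8]
width: 45.5
clock: 47.53
eef_pos: [573.1, 217.4, 117.6]
tool_rot: [3.14, 0.007, -3.078]
force: [-0.5, -1.2, -1.5]
width: 45.2
t 47.5 pos [573.1 217.4 117.6] F [-0.5 -1.2 -1.5] w 45.2 q [ 0.07  0.85 -0.83  1.72  0.77  0.92  0.56]
shift [ 0.06 -0.01 -0.05] turn [ 0.01  0.07 -0.06]
```

```bash
python3 -m crank '[[[0,0,0,0,0,0],[0,0,0,0,0,0],[0,0,0,0,0,0],[0,0,0,0,0,0]]]' -0.5; python3 -m crank '[[[0,0,-0.4,0,0,0],[0,0,-0.8,0,0,0],[0,0,-1,0,0,0],[0,0,-1,0,0,0],[-0.5,-0.5,-0.8,0,0,0],[-0.8,-0.9,0,0,0,0],[-0.8,-0.9,0,0,0,0],[-0.5,-0.5,0,0,0,0],[0,0,0,0,0,0],[0,0,0,0,0,0]]]'; python3 case.py wrist 144 162 w5.png; python3 case.py wrist 108 126;  python3 d.py 433 43 150 184
```

```text
clock: 47.87
eef_pos: [573.8, 218.2, 118.7]
tool_rot: [3.139, 0.009, -3.078]
force: [-0.1, 0.2, 0.9]
width: 64.1
clock: 48.7
eef_pos: [658.7, 140.8, 256.5]
tool_rot: [3.134, 0.017, -3.07]
force: [-0.7, -0.1, 0.4]
width: 64.2
[404, 0, 107, 253, 19883] [586.1 218.8] [147.   46.4] 3.8 z 152.6 border
[282, 436, 73, 7, 289] [827.2 154.5] [58.1  6.9] -85.1 z 144.7 
[241, 0, 177, 238, 23725] [587.1 142.6] [154.  109.6] 4.3 z 116.6 border
[501, 0, 26, 79, 1197] [524.2 257.8] [45.1 11.1] 3.4 z 116.6 border
[484, 130, 25, 66, 1035] [602.3 263.8] [45.3 12.6] 4.2 z 116.5 
[229, 405, 191, 17, 2765] [824.8 160.3] [165.6   3.4] -85.9 z 117.2 
t 48.8 pos [657.9 141.3 256.1] F [-1.1 -0.  -0.1] w 64.1 q [ 0.23  0.78 -0.93  1.42  0.64  1.24  0.89]
shift [ 7.78 -2.74  3.39] turn [0.07 0.16 0.04]
```

View pics/w5.png

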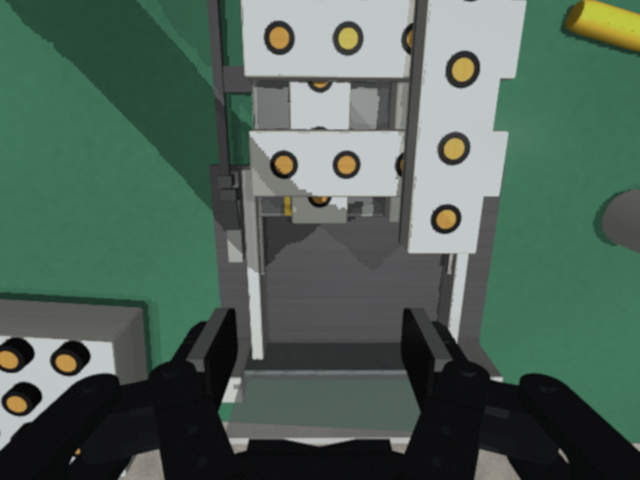

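Stack is neat: the top case sits at local (4, 43), yaw 3.8°. Now the lever, with closed fingers and a tilted tool.

```bash
python3 -m crank '[[[0.5,-0.5,0,0,0,0],[0.8,-0.5,0,0,0,0],[0.9,-0.5,0,0,0,0],[0.9,-0.5,0,0,0,0],[0.9,-0.4,0,0,0,0],[0.9,-0.3,0,0,0,0],[0.8,-0.2,0,0,0,0],[0.8,-0.1,0,0,0,0],[0.7,0,0,0,0,0],[0.4,0,0,0,0,0],[0,0,0,0,0,0]]]' 1;  python3 -m crank '[[[0,0,0.2,0,1,0],[0,0,0.4,0,1,0],[0,0,0.4,0,0.7,0],[0,0,0,0,0,0],[0,0,0,0,0,0]]]';python3 d.py 433 43 100 184; python3 tray.py
```

```text
clock: 49.72
eef_pos: [411.8, 42.5, 250.1]
tool_rot: [3.135, 0.005, -3.037]
force: [0.3, -0.3, -0.2]
width: 0.1
clock: 50.13
eef_pos: [406.5, 45.3, 221.2]
tool_rot: [3.14, -0.286, -3.027]
force: [1.0, 0.7, -0.1]
width: 0.1
t 50.1 pos [406.5  45.3 221.2] F [ 1.   0.7 -0.1] w 0.1 q [ 0.49  0.65 -1.03  1.92  0.47  1.19  0.92]
shift [-1.97 -0.18  3.63] turn [-0.05 -2.73  0.42]
yel 273 [470.7 223. ] [31.9 10.6] 81.3 z [44.8 45.7 47.1]
all yellow (array([470.7, 223. ]), array([31.9, 10.6]), 81.3)
blue 1507 [421.9 164. ] [60.7  9.8] -86.3 z [84.  85.5 86.8]
red 760 [416.6  38.4] [39.5 29.5] -63.0 z [46.8 47.7 49.1]
```

```bash
python3 -m crank '[[[-0.9,-0.1,0.3,0,0,0.4],[-0.9,0,0.5,0,0,0],[-0.1,0,0.7,0,0,0],[0.1,0,0.7,0,0,0],[0,0,0.6,0,0,0],[0,0,0.4,0,0,0],[0,0,0,0,0,0]]]';python3 d.py 430 43 60 184
```

```text
clock: 50.77
eef_pos: [435.1, 46.5, 117.7]
tool_rot: [-3.13, -0.26, -3.067]
force: [0.2, -0.9, 0.6]
width: -0.3
t 50.8 pos [435.1  46.5 117.7] F [ 0.2 -0.9  0.6] w -0.3 q [ 0.4   0.81 -0.9   1.96  0.64  1.01  0.79]
shift [-0.32 -0.08  1.91] turn [-0.11 -2.48  0.06]
```

```bash
python3 -m crank '[[[-0.15,-0.1,0.6,-0.1,0,0],[-0.15,0,0.6,0,0,0],[0,0,0.5,0,0,0],[0,0,0.2,0,0,0],[0,0,0,0,0,0]]]';python3 d.py 430 43 31 184
python3 - <<'E'
from h import *
p=shot('side'); a=p['color'][230:400,100:400,::-1]; cv2.imwrite('pics/s2.png',cv2.resize(a,None,fx=2.5,fy=2.5))
E
```

```text
clock: 51.18
eef_pos: [433.0, 44.0, 65.9]
tool_rot: [3.141, -0.244, -3.065]
force: [0.2, 0.1, 0.9]
width: 0.3
t 51.2 pos [433.   44.   65.9] F [0.2 0.1 0.9] w 0.3 q [ 0.37  0.87 -0.84  2.    0.73  0.89  0.74]
shift [-0.18 -0.03  1.15] turn [-0.   -2.33  0.07]
```

View pics/s2.png

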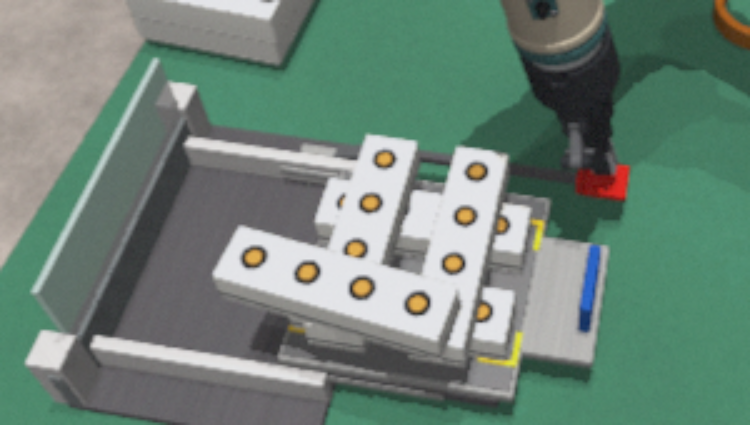

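```bash
python3 -m crank '[[[-0.05,0,0.35,0,0,0],[-0.05,0,0.3,0,0,0],[0,0,0,0,0,0]]]';python3 d.py 427 43 31 184; python3 -m crank '[[[0,0,0.25,0,0,0],[0,0,0.2,0,0,0]]]';python3 d.py 427 43 31 184
```

```text
clock: 51.48
eef_pos: [434.3, 44.7, 48.3]
tool_rot: [3.14, -0.236, -3.065]
force: [-0.2, -0.6, 2.7]
width: 0.1
t 51.5 pos [434.3  44.7  48.3] F [-0.2 -0.6  2.7] w 0.1 q [ 0.36  0.9  -0.81  2.01  0.76  0.85  0.71]
shift [ 0.1  -0.04  0.62] turn [ 0.   -2.25  0.06]
clock: 51.65
eef_pos: [433.7, 44.9, 35.7]
tool_rot: [3.141, -0.23, -3.065]
force: [3.0, -1.9, 5.6]
width: -0.0
t 51.6 pos [433.7  44.9  35.7] F [ 3.  -1.9  5.6] w -0.0 q [ 0.35  0.91 -0.79  2.02  0.79  0.83  0.69]
shift [ 0.19 -0.05  0.2 ] turn [ 0.   -2.2   0.06]
```

```bash
python3 -m crank '[[[0,0,0.2,0,0,0],[-0.15,0,0.1,0,0,0],[-0.2,0,0.05,0,0,0],[-0.2,0,0.03,0,0,0],[-0.2,0,0.03,0,0,0]]]';python3 d.py 447 45 31 184; python3 -m crank '[[[-0.2,0,0.02,0,0,0],[-0.2,0,0.02,0,0,0],[-0.2,0,0.02,0,0,0]]]';python3 d.py 460 45 31 184
```

```text
clock: 52.07
eef_pos: [453.5, 46.3, 32.1]
tool_rot: [-3.128, -0.228, -3.066]
force: [-2.5, -2.5, 23.4]
width: -0.2
t 52.1 pos [453.5  46.3  32.1] F [-2.5 -2.5 23.4] w -0.2 q [ 0.33  0.93 -0.79  1.97  0.79  0.86  0.7 ]
shift [ 0.21 -0.03  0.09] turn [-0.14 -2.17  0.07]
clock: 52.32
eef_pos: [469.8, 47.4, 32.2]
tool_rot: [-3.121, -0.229, -3.066]
force: [-2.2, -2.0, 21.7]
width: 0.0
t 52.3 pos [469.8  47.4  32.2] F [-2.2 -2.  21.7] w 0.0 q [ 0.32  0.94 -0.79  1.92  0.78  0.89  0.72]
shift [ 0.32 -0.05  0.12] turn [-0.2  -2.18  0.08]
```

```bash
python3 -m crank '[[[-0.2,0,-0.06,0.1,0,0],[-0.2,0,-0.06,0,0,0],[-0.2,0,-0.05,0,0,0],[-0.2,0,-0.04,0,0,0],[-0.2,0,-0.04,0,0,0],[-0.2,0,-0.04,0,0,0]]]';python3 d.py 590 54 31 184; python3 -m crank '[[[-0.2,0,-0.04,0,0,0],[-0.2,0,-0.04,0,0,0],[-0.2,0,-0.04,0,0,0],[-0.2,0,-0.04,0,0,0]]]';python3 d.py 590 54 31 184
```

```text
clock: 52.82
eef_pos: [502.0, 49.7, 33.7]
tool_rot: [-3.104, -0.241, -3.065]
force: [-2.7, -0.7, 4.7]
width: 0.4
t 52.8 pos [502.   49.7  33.7] F [-2.7 -0.7  4.7] w 0.4 q [ 0.3   0.97 -0.79  1.82  0.76  0.97  0.77]
shift [-2.87 -0.1  -0.61] turn [-0.36 -2.3   0.11]
clock: 53.15
eef_pos: [527.3, 51.5, 33.4]
tool_rot: [-3.103, -0.245, -3.065]
force: [-2.2, -1.7, 9.0]
width: -0.1
t 53.1 pos [527.3  51.5  33.4] F [-2.2 -1.7  9. ] w -0.1 q [ 0.29  0.99 -0.79  1.75  0.75  1.02  0.81]
shift [-2.05 -0.09 -0.42] turn [-0.38 -2.33  0.11]
```

```bash
python3 -m crank '[[[-0.2,0,-0.04,0.1,0,0],[-0.2,0,-0.05,0.1,0,0],[-0.2,0,-0.05,0,0,0],[-0.2,0,-0.05,0,0,0],[-0.2,0,-0.05,0,0,0],[-0.2,0,-0.05,0,0,0]]]';python3 d.py 590 54 31 184; python3 -m crank '[[[-0.15,0,-0.04,0,0,0],[-0.15,0,-0.04,0,0,0],[-0.15,0,-0.04,0,0,0]]]';python3 d.py 590 54 31 184
python3 - <<'E'
from h import *
p=shot('side'); a=p['color'][230:400,100:400,::-1]; cv2.imwrite('pics/s3.png',cv2.resize(a,None,fx=2.5,fy=2.5))
E
```

```text
clock: 53.65
eef_pos: [565.7, 54.1, 33.7]
tool_rot: [-3.078, -0.25, -3.067]
force: [-2.8, -1.2, 6.1]
width: -0.2
t 53.6 pos [565.7  54.1  33.7] F [-2.8 -1.2  6.1] w -0.2 q [ 0.26  1.03 -0.78  1.62  0.74  1.1   0.85]
shift [-0.8  -0.07 -0.11] turn [-0.61 -2.39  0.12]
clock: 53.9
eef_pos: [579.2, 55.0, 33.8]
tool_rot: [-3.077, -0.255, -3.068]
force: [-2.7, -0.4, 5.8]
width: -0.0
t 53.9 pos [579.2  55.   33.8] F [-2.7 -0.4  5.8] w -0.0 q [ 0.25  1.04 -0.78  1.58  0.73  1.14  0.88]
shift [-0.37 -0.06  0.  ] turn [-0.62 -2.44  0.11]
```

View pics/s3.png

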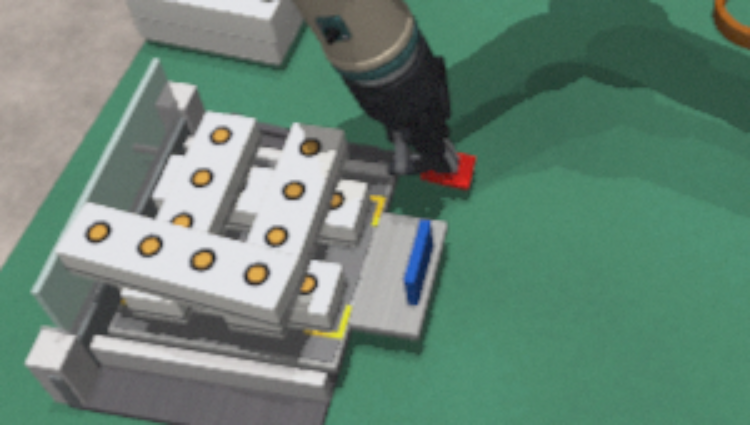

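```bash
python3 -m crank '[[[-0.12,0,-0.04,0,0,0],[-0.12,0,-0.04,0,0,0],[-0.12,0,-0.04,0,0,0]]]';python3 -m crank '[[[-0.12,0,-0.04,0,0,0],[-0.12,0,-0.04,0,0,0],[-0.12,0,-0.04,0,0,0]]]';python3 -m crank '[[[-0.12,0,-0.04,0,0,0],[-0.12,0,-0.04,0,0,0],[-0.12,0,-0.04,0,0,0]]]'
```

```text
clock: 54.2
eef_pos: [585.3, 55.4, 34.0]
tool_rot: [-3.075, -0.271, -3.068]
force: [-12.6, -1.5, 8.6]
width: -0.0
clock: 54.45
eef_pos: [585.1, 55.3, 34.3]
tool_rot: [-3.071, -0.299, -3.067]
force: [-9.0, -1.0, 8.5]
width: 0.2
clock: 54.7
eef_pos: [584.7, 55.2, 34.7]
tool_rot: [-3.067, -0.328, -3.066]
force: [-10.8, -2.2, 8.5]
width: -0.1
```

```bash
python3 -m crank '[[[0.12,0,-0.25,0,0,0],[0.15,0,-0.4,0,0,0],[0.2,0,-0.6,0,0,0],[0.3,0,-0.9,0,0,0],[0.3,0,-0.9,0,0,0],[0.3,0,-0.9,0,-1,0],[0.5,0,-0.8,0.4,-1,0],[0.5,-0.5,-0.5,0,-0.9,0],[0.5,-0.9,-0.5,0,0,0],[0.5,-0.9,0,0,0,0],[0,0,0,0,0,0]]]'; python3 tray.py; python3 d.py 590 54 31 184
python3 - <<'E'
from h import *
p=shot('side'); a=p['color'][230:400,100:400,::-1]; cv2.imwrite('pics/s4.png',cv2.resize(a,None,fx=2.5,fy=2.5))
E
```

```text
clock: 55.62
eef_pos: [544.2, 0.2, 233.8]
tool_rot: [-3.032, 0.007, -3.031]
force: [-0.4, -1.1, -0.4]
width: 0.0
yel 360 [640.5 125.6] [33.3 30.4] 3.6 z [44.8 45.7 46.8]
yel 250 [619.5 233.7] [32.5 11.1] 82.1 z [44.8 45.7 47.1]
all yellow (array([636.6, 180. ]), array([139.5,  33.3]), -86.0)
blue 2226 [570.4 174.4] [60.1 10.5] -86.1 z [82.9 85.5 86.8]
red 2321 [588.9  53.8] [57.4 35.7] 3.8 z [46.8 48.  61.9]
t 55.7 pos [545.9   3.6 234.4] F [0.5 0.1 0.3] w 0.3 q [ 0.46  0.62 -0.92  1.81  0.68  1.06  0.93]
shift [-1.58  2.21  6.6 ] turn [-1.01  0.12  0.4 ]
```

View pics/s4.png

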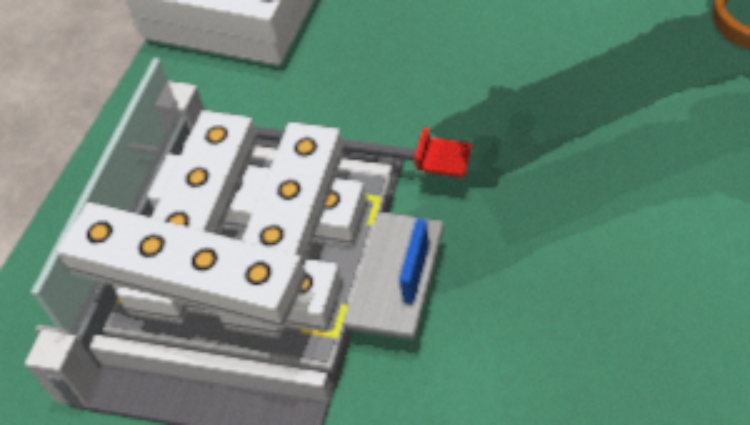

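Tray appears home (12 N stall) with the stack neat. I'll verify with a gentle extra push on the tab front, and check the stack from the top camera.

```bash
python3 case.py top 146 160; python3 case.py top 108 126; python3 -m crank '[[[0.2,0.9,0.2,-0.5,0,0],[0.2,0.9,0.4,-0.5,0,0.2],[0,0.9,0.6,0,0,0.2],[0,0.9,0.6,0,0,0],[0,0.9,0.6,0,0,0],[0,0.6,0.6,0,0,0],[0,0.2,0.6,0,0,0],[0,0,0.3,0,0,0],[0,0,0,0,0,0]]]'; python3 d.py 537 172 65 184
```

```text
[205, 152, 20, 61, 913] [726.4 253.1] [186.2  48.3] -1.7 z 153.1 
[224, 168, 44, 20, 645] [752.6 166. ] [135.4  58.9] -85.1 z 116.9 
[222, 193, 47, 17, 638] [678.7 164.4] [142.1  47. ] -86.0 z 117.3 
clock: 56.57
eef_pos: [525.0, 182.5, 103.0]
tool_rot: [3.121, 0.008, -3.065]
force: [-0.4, -0.1, -0.1]
width: 0.2
t 56.6 pos [525.  182.5 103. ] F [-0.4 -0.1 -0.1] w 0.2 q [ 0.12  0.8  -0.8   1.89  0.79  0.78  0.53]
shift [-0.36 -0.41  1.26] turn [0.2  0.07 0.07]
```

```bash
python3 -m crank '[[[-0.2,-0.4,0.5,0.2,0,0],[-0.1,0,0.5,0,0,0],[0,0,0.2,0,0,0],[0,0,0,0,0,0]]]'; python3 -m crank '[[[-0.2,0,0,0,0,0],[-0.2,0,0,0,0,0],[-0.2,0,0,0,0,0]]]'; python3 d.py 555 172 65 184
```

```text
clock: 56.9
eef_pos: [536.8, 172.5, 65.2]
tool_rot: [3.141, 0.008, -3.065]
force: [-0.4, -0.6, -0.1]
width: 0.2
clock: 57.15
eef_pos: [555.4, 173.6, 66.4]
tool_rot: [3.14, 0.008, -3.065]
force: [0.2, 0.6, 0.1]
width: -0.1
t 57.1 pos [555.4 173.6  66.4] F [0.2 0.6 0.1] w -0.1 q [ 0.1   0.87 -0.75  1.84  0.84  0.78  0.54]
shift [ 0.02 -0.05  0.05] turn [0.01 0.08 0.06]
```

```bash
python3 -m crank '[[[-0.1,0,0,0,0,0],[-0.1,0,0,0,0,0]]]'; python3 -m crank '[[[-0.15,0,0,0,0,0],[-0.15,0,0,0,0,0]]]'; python3 -m crank '[[[-0.2,0,0,0,0,0],[-0.2,0,0,0,0,0]]]'
```

```text
clock: 57.32
eef_pos: [556.7, 173.6, 66.6]
tool_rot: [-3.141, -0.003, -3.067]
force: [-10.8, -1.3, 4.7]
width: 0.1
clock: 57.48
eef_pos: [556.5, 173.5, 66.7]
tool_rot: [-3.137, -0.02, -3.066]
force: [-11.1, -1.4, 8.0]
width: -0.1
clock: 57.65
eef_pos: [556.1, 173.4, 66.9]
tool_rot: [-3.132, -0.043, -3.063]
force: [-15.2, -2.1, 10.1]
width: -0.1
```

```bash
python3 -m crank '[[[0.4,0,0,0,0,0],[0.3,0,-0.5,0,0,0],[0,0,-0.8,0,0.3,0],[0,-0.5,-1,0,0,0],[0,-1,-1,0,0,0],[0,-1,-0.8,0,0,0],[0,-1,0,0,0,0],[0,-1,0,0,0,0],[0,-1,0,0,0,0],[0,-1,0,0,0,0],[0,-1,0,0,0,0],[0,0,0,0,0,0]]]'
python3 - <<'E'
from h import *
p=shot('top'); W=world(p); a=p['color'][130:310,150:390,::-1]; cv2.imwrite('pics/t2.png',cv2.resize(a,None,fx=3,fy=3,interpolation=cv2.INTER_CUBIC))
H,S,V=cv2.split(cv2.cvtColor(p['color'],cv2.COLOR_RGB2HSV))
for nm,m in [('L3',(W[...,2]>144)&(W[...,2]<162)),('L2',(W[...,2]>108)&(W[...,2]<126)),('blue',(S>90)&(H>98)&(H<130)&(W[...,2]>70))]:
    m=m&(W[...,0]>500)&(W[...,0]<815)&(W[...,1]>70)&(W[...,1]<275)&((V>150)|(nm=='blue'))
    for st,P in comps(m,W,30): print(nm,st.tolist(),*rect(P[:,:2]),np.median(P[:,2]).round(1))
E
```

```text
clock: 58.65
eef_pos: [568.7, -56.9, 207.1]
tool_rot: [-3.136, -0.063, -3.057]
force: [1.1, -0.4, -0.3]
width: 0.3
L3 [206, 153, 18, 59, 687] [725.1 253.5] [177.5  45.2] -1.6 153.3
L2 [225, 167, 43, 16, 474] [759.5 165.4] [131.3  46. ] -85.6 117.4
L2 [223, 192, 46, 16, 523] [680.  163.8] [140.9  45.3] -86.4 117.2
blue [234, 234, 20, 5, 62] [571.4 171.9] [57.6  9.6] -85.8 85.3
```

View pics/t2.png

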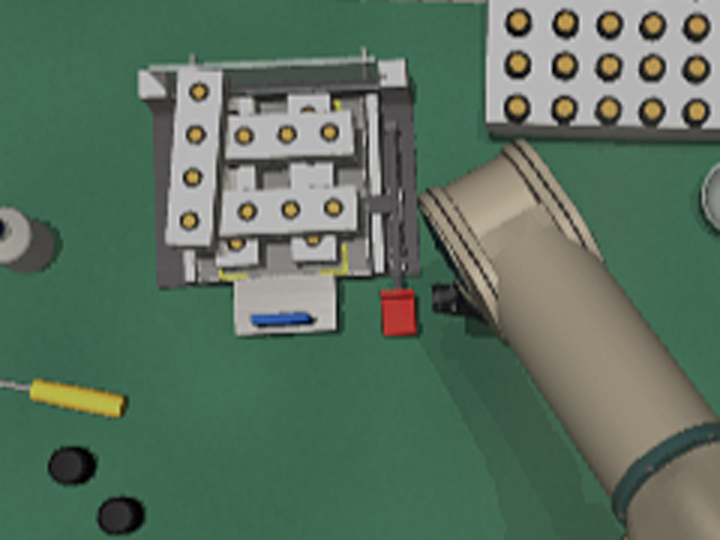

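The top case has been knocked: now at about (725,253), yaw -1.6° (crop (195,155)), around 25 mm too far in +y. The tray is home, verified at 15 N. I'll re-seat the case in place.

```bash
python3 -m crank '[[[0,0.5,-0.8,0,0.5,0],[-0.3,0.9,-0.8,0,0,0.3],[-0.5,0.9,-0.3,0,0,0.4],[-0.6,0.9,0,0,0,0.3],[-0.6,0.9,0,0,0,0],[-0.6,0.9,0,0,0,0],[-0.6,0.9,0,0,0,0],[-0.6,0.9,0,0,0,0],[-0.5,0.9,0,0,0,0],[-0.5,0.9,0,0,0,0],[-0.3,0.8,0,0,0,0],[0,0,0,0,0,0]]]' -0.7; python3 d.py 725 253 200 178.4
```

```text
clock: 59.7
eef_pos: [728.1, 251.6, 250.9]
tool_rot: [3.141, -0.114, 3.123]
force: [-1.1, 0.7, -0.3]
width: 72.5
t 59.7 pos [728.1 251.6 250.9] F [-1.1  0.7 -0.3] w 72.5 q [-0.07  0.99 -0.83  0.9   0.59  1.56  0.87]
shift [-0.09  0.05  1.7 ] turn [-0.   -1.09  0.08]
```

```bash
python3 -m crank '[[[0,0,0,0,-1,0],[0,0,0.2,0,-0.1,0],[0,0,0.4,0,0,0],[0,0,0,0,0,0],[0,0,0,0,0,0]]]'; python3 case.py wrist 144 162 w6.png; python3 d.py 725 253 200 178.4
```

```text
clock: 60.12
eef_pos: [721.0, 264.3, 229.2]
tool_rot: [3.134, -0.004, 3.14]
force: [0.4, 0.8, 0.1]
width: 72.7
[208, 107, 172, 298, 23152] [730.2 241.9] [189.2 117.7] 4.0 z 152.6 
t 60.2 pos [720.9 264.4 229.1] F [-0.2  0.2 -0.2] w 72.6 q [-0.05  0.93 -0.83  1.1   0.64  1.36  0.79]
shift [-0.14 -0.39  0.97] turn [ 0.07 -0.04  0.25]
```

View pics/w6.png

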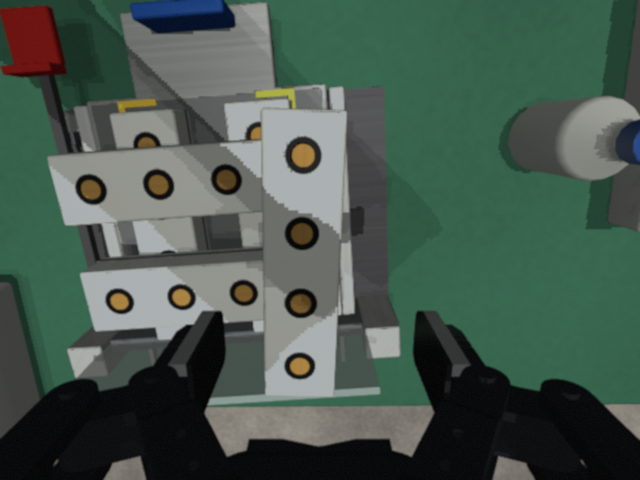

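```bash
cat > bar.py <<'E'
from h import *
p=shot('wrist');W=world(p)
H,S,V=cv2.split(cv2.cvtColor(p['color'],cv2.COLOR_RGB2HSV))
m=(W[...,2]>145)&(W[...,2]<160)&(S>90)&(H>8)&(H<35)&(p['depth']>0)
Q=np.array([P.mean(0) for st,P in comps(m,W,60)]);Q=Q[np.argsort(Q[:,0])];print(Q.round(1).tolist())
c=Q[:,:2].mean(0);d=Q[-1]-Q[0];print('centre',c.round(1),'yaw',np.degrees(np.arctan2(d[1],d[0])).round(1))
for z,nm in((117,'L2'),(81,'L1')):
    mm=(abs(W[...,2]-z)<4)&(S>90)&(H>8)&(H<35)&(p['depth']>0)
    print(nm,[P.mean(0)[:2].round(1).tolist() for st,P in comps(mm,W,60)])
E
python3 bar.py
```

```text
[[660.4, 257.0, 153.0], [704.5, 255.8, 153.0], [748.4, 254.6, 153.1], [792.4, 253.3, 153.1]]
centre [726.4 255.2] yaw -1.6
L2 [[678.1, 206.3], [681.2, 162.4], [684.4, 118.6], [757.2, 213.0], [760.3, 169.0], [763.5, 125.1]]
L1 [[650.0, 221.3], [656.1, 143.2]]
```

```bash
python3 -m crank '[[[-0.1,-0.3,0.5,0.07,0,0.25],[0,0,0.6,0,0,0],[0,0,0.6,0,0,0],[0,0,0.4,0,0,0],[0,0,0,0,0,0]]]'; python3 d.py 726.4 255.2 121 178.4
```

```text
clock: 60.63
eef_pos: [729.1, 251.5, 165.0]
tool_rot: [3.141, 0.003, 3.1]
force: [0.2, 0.7, -0.7]
width: 72.6
t 60.6 pos [729.1 251.5 165. ] F [ 0.2  0.7 -0.7] w 72.6 q [-0.03  0.99 -0.8   1.16  0.68  1.25  0.73]
shift [0.1  0.12 1.47] turn [ 0.    0.03 -0.13]
```

```bash
python3 -m crank '[[[0.1,0.1,0.45,0,0,-0.1],[0,0,0.45,0,0,0],[0,0,0.3,0,0,0],[0,0,0.1,0,0,0]]]'; python3 d.py 726.4 255.2 121 178.4
```

```text
clock: 60.97
eef_pos: [727.6, 253.8, 123.3]
tool_rot: [3.141, 0.005, 3.108]
force: [-0.3, 1.2, -0.3]
width: 72.7
t 61.0 pos [727.6 253.8 123.3] F [-0.3  1.2 -0.3] w 72.7 q [-0.04  1.02 -0.78  1.2   0.71  1.18  0.72]
shift [0.04 0.04 0.08] turn [ 0.01  0.05 -0.05]
```

```bash
python3 -m crank '[[[0,0,0.1,0,0,0],[0,0,0,0,0,0],[0,0,0,0,0,0],[0,0,0,0,0,0],[0,0,0,0,0,0]]]' 1; python3 d.py 727 255.2 121 178.4; python3 -m crank '[[[0,0,-0.2,0,0,0],[0,0,-0.3,0,0,0],[0,0,-0.3,0,0,0],[0,0,-0.1,0,0,0],[0,0,0,0,0,0]]]';  python3 d.py 716 226 123 184
```

```text
clock: 61.38
eef_pos: [727.2, 254.4, 119.5]
tool_rot: [3.141, 0.004, 3.109]
force: [-0.1, 1.1, -1.7]
width: 45.5
t 61.4 pos [727.2 254.4 119.5] F [-0.1  1.1 -1.7] w 45.5 q [-0.04  1.03 -0.78  1.2   0.71  1.18  0.71]
shift [ 0.01  0.03 -0.05] turn [ 0.01  0.04 -0.05]
clock: 61.8
eef_pos: [727.4, 254.4, 150.3]
tool_rot: [3.14, 0.005, 3.109]
force: [0.7, 0.4, -1.3]
width: 45.4
t 61.8 pos [727.4 254.4 150.3] F [ 0.7  0.4 -1.3] w 45.4 q [-0.04  1.   -0.79  1.18  0.69  1.22  0.73]
shift [ 0.35 -0.96  0.91] turn [ 0.01  0.05 -0.98]
```

```bash
python3 -m crank '[[[0.15,-0.4,0,0,0.05,-0.5],[0.1,-0.4,0,0,0,-0.5],[0.1,-0.1,0.1,0,0,0],[0,0,0.3,0,0,0],[0,0,0.2,0,0,0],[0,0,0,0,0,0]]]';  python3 d.py 716.5 226 120 184
```

```text
clock: 62.3
eef_pos: [717.4, 228.6, 133.1]
tool_rot: [3.139, 0.004, -3.068]
force: [-0.9, -0.0, -2.1]
width: 45.2
t 62.3 pos [717.4 228.6 133.1] F [-0.9 -0.  -2.1] w 45.2 q [ 0.02  1.   -0.81  1.26  0.72  1.17  0.82]
shift [ 0.04 -0.09  0.44] turn [0.03 0.04 0.04]
```

```bash
python3 -m crank '[[[0.03,-0.09,0.2,0,0,0],[0,0,0.15,0,0,0],[0,0,0,0,0,0]]]';  python3 d.py 716.5 226 120 184;  python3 -m crank '[[[0,0,0.05,0,0,0],[0,0,0,0,0,0]]]';  python3 d.py 716.5 226 120 184
```

```text
clock: 62.55
eef_pos: [716.0, 227.3, 120.0]
tool_rot: [3.138, 0.003, -3.068]
force: [0.1, 1.1, -2.0]
width: 45.2
t 62.5 pos [716.  227.3 120. ] F [ 0.1  1.1 -2. ] w 45.2 q [ 0.02  1.01 -0.81  1.27  0.73  1.15  0.81]
shift [-0.01 -0.05  0.  ] turn [0.04 0.03 0.04]
clock: 62.72
eef_pos: [716.2, 227.9, 119.4]
tool_rot: [3.138, 0.003, -3.068]
force: [-0.7, -0.3, -1.3]
width: 45.0
t 62.7 pos [716.2 227.9 119.4] F [-0.7 -0.3 -1.3] w 45.0 q [ 0.02  1.01 -0.81  1.27  0.73  1.15  0.81]
shift [-0.01 -0.06 -0.02] turn [0.03 0.03 0.04]
```

```bash
python3 -m crank '[[[0,0,0.04,0,0,0],[0,0,0,0,0,0],[0,0,0,0,0,0],[0,0,0,0,0,0]]]' -0.5; python3 -m crank '[[[0,0,-0.4,0,0,0],[0,0,-0.8,0,0,0],[0,0,-1,0,0,0],[0,0,-1,0,0,0],[0,0,-0.6,0,0,0],[0,0,0,0,0,0],[0,0,0,0,0,0]]]'; python3 bar.py; python3 tray.py|grep blue
```

```text
clock: 63.05
eef_pos: [717.1, 229.5, 119.6]
tool_rot: [3.136, 0.006, -3.068]
force: [0.4, -0.2, 0.2]
width: 64.3
clock: 63.63
eef_pos: [715.9, 229.5, 242.4]
tool_rot: [3.134, 0.006, -3.067]
force: [0.4, -0.6, -1.3]
width: 64.1
[[649.6, 223.9, 153.0], [693.6, 227.3, 153.1], [737.4, 230.8, 153.1], [781.4, 234.1, 153.1]]
centre [715.5 229. ] yaw 4.5
L2 [[684.3, 118.6], [681.3, 162.5], [674.9, 254.5], [763.3, 125.2], [760.3, 169.1], [754.1, 261.0]]
L1 [[656.2, 143.3]]
blue 2372 [572.9 174.9] [59.  10.1] -85.5 z [83.6 85.2 86.6]
```

```bash
python3 -m crank '[[[0.3,-0.6,0,0,0,0],[0.3,-0.9,0,0,0,0],[0.3,-0.9,0,0,0,0],[0.3,-0.9,0,0,0,0],[0.3,-0.9,0,0,0,0],[0.3,-0.9,0,0,0,0],[0.3,-0.9,0,0,0,0],[0.3,-0.9,0,0,0,0],[0.3,-0.9,0,0,0,0],[0.3,-0.9,0,0,0,0],[0,-0.5,0,0,0,0],[0,0,0,0,0,0]]]' -1
python3 - <<'E'
from h import *
p=shot('top'); W=world(p); a=p['color'][130:370,130:530,::-1]; cv2.imwrite('pics/t3.png',cv2.resize(a,(800,480),interpolation=cv2.INTER_CUBIC))
E
```

```text
clock: 64.73
eef_pos: [632.4, -66.7, 216.8]
tool_rot: [3.134, -0.03, -3.059]
force: [0.4, -0.3, -0.9]
width: 85.6
```

View pics/t3.png

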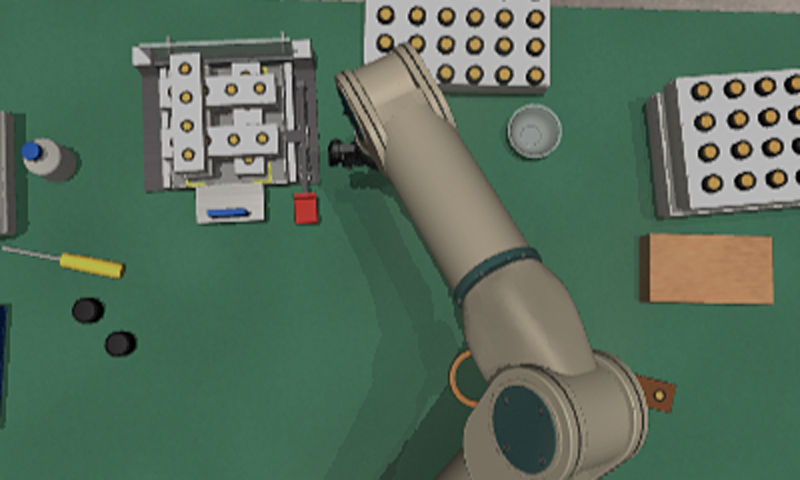

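The final top view shows the tray home, the stack neat at crop (215,110), and the lever up at (305,208). The bowl, bottle, driver, barrels and glovebox look unmoved; the arm partly hides the tape and the brown look-alike. The arm touches nothing.

```bash
python3 -c "
from cell import ctrl
print(ctrl.finish_job())"
```

```text
the job is handed in; nothing more can be done
None
```

I pulled the tray fully out, stacked all five white cases on it (2 + 2 + 1), released the catch with the lever and pushed the tray home. I handed the job in at about 65 s.

- **Pulling out:** The tray would not move further under 24 N, so it was at its end stop. I did not test the catch separately.
- **Pushing home:** The tray stalled at about 12 N, and a second push on the tab at 15 N did not move it. The tab then measured x = 572.9 mm against 572.5 expected, though earlier looks read 570.4 and 571.4, about 2 mm short.
- **Stack:**
  - Layer 1 sits at y = about -38 and +43 mm with a 35 mm gap, shifted 2 to 4 mm along the slide.
  - Layer 2 is centred within about 3 mm, with a gap of about 34 mm.
  - The top case sits at about (1, 44) mm, yaw 4.5° against the tray's 4°.
- **Knocked case:** The top case was moved about 25 mm sideways and turned, probably just before I pressed the lever. I only noticed it once the tray was home, so it rode in displaced. I re-seated it there instead of pulling the tray out again.
- **Other things on the bench:** None was handled. In the last picture the arm partly hid the tape and the brown look-alike, so I did not fully re-check those two.

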